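# Load the honing spindle

## Task

Load the honing spindle on the bench: thread the grey wheel onto the steel rod first, then the tan leather wheel behind it, then push the red end cap onto the rod until it squeezes both wheels snug against the black rubber buffer and keeps them clamped with no gap when you let go. The collar behind the buffer is set a little differently each time, so press slowly, feel through the drag of the cap for the stack closing up, and then stop: the wheels must not be squeezed with more than about 15 N. Leave the tin, the dust brush and the glue bottle where they are.

Things in the scene. Friction and masses are not known exactly. Their poses are not given: they have to be found in the camera images.
- spindle_stand: Grey cast stand fixed to the bench (base 120 x 90 x 14 mm, pillar and housing up to z = 142 mm). Origin on the bench under the base's centre, z up. A level steel rod, 18 mm in diameter, axis 115 mm above the bench, runs from the housing along the stand's -x to its free tip at x = -131 mm. Parts go on over the tip and slide along +x.
- rod_tip (a point): Centre of the rod's free end (stand frame -131, 0, 115 mm; axes of the stand). The first 6 mm is tapered, from 9 mm in diameter. From 0 to 23 mm behind the tip a sprung brass leaf stands out of the rod on its +y and -y side, up to 23 mm wide over both; they yield inward and grip only the end cap.
- buffer_zone (a point): Fixed point on the rod's axis 82 mm behind the tip. Near it sits a steel collar round the rod with a black rubber buffer (39 mm in diameter) on its tip side. The buffer's face lies 72 to 92 mm behind the tip, set anew each time, locked, not measured. The buffer gives 6 N per mm and is solid after 3 mm.
- grey_wheel: dark grey honing wheel with a steel bush, 53 mm in diameter, 26 mm thick, bore 23 mm right through, 0.1 kg. Origin at its centre, its x along the bore. Either way round will do. Starts standing on its rim in the trough, centre about 43 mm above the bench.
- tan_wheel: tan leather honing wheel with a pale wooden bush and a dark stripe round the rim, 53 mm in diameter, 26 mm thick, bore 23 mm right through, 0.08 kg. Origin at its centre, its x along the bore. Starts in the trough like the grey one, centre about 43 mm above the bench.
- end_cap: red ribbed end cap, 43 mm in diameter, 48 mm long, 0.06 kg. Origin at its middle, x along its axis. Its open mouth is at +x (24 mm from the origin), its closed end at -x; blind bore 21 mm in diameter and 43 mm deep. It drags with about 5 to 14 N over the brass leaves, most as it passes their ramps, and that friction holds it where it is left. Starts lying in the trough, mouth towards the trough's +x, centre about 37 mm above the bench.
- trough: wooden V trough fixed to the bench, 186 x 44 mm, flanks up to 21 mm high, end blocks 26 mm. Origin on the bench under its centre, x along its length. The three parts stand in it 50 mm apart along x, in any order, with their bores along its x; nothing stands beside them in its y.
- wax_tin: round tin with a blue lid, 68 mm in diameter, 25 mm high, origin at the middle of its underside; leave it alone
- dust_brush: wooden bench brush, 44 x 185 x 18 mm, origin at the middle of its underside, length along its y; leave it alone
- glue_bottle: white glue bottle lying down, 37 x 140 x 37 mm, origin at the middle of its underside, length along its y; leave it alone
There are look-alikes about, which are no part of the job. There is more than one size of the end_cap; the one meant has the size given above.

How it is judged (in metres and radians):
On the way, in this order (a step that is already met when the one before it is completed fails the run):
1. the grey wheel is on the rod, alone (centre at least 10 mm behind the tip) (x of grey_wheel in the frame of spindle_stand between -0.121 and 0 m and y of grey_wheel in the frame of spindle_stand between -0.006 and 0.006 m and z of grey_wheel in the frame of spindle_stand between 0.109 and 0.121 m and not (x of tan_wheel in the frame of spindle_stand between -0.121 and 0 m and y of tan_wheel in the frame of spindle_stand between -0.006 and 0.006 m and z of tan_wheel in the frame of spindle_stand between 0.109 and 0.121 m)), for 0.2 s.
2. the tan wheel is on the rod too, on the tip side of the grey one (x of grey_wheel in the frame of spindle_stand between -0.121 and 0 m and y of grey_wheel in the frame of spindle_stand between -0.006 and 0.006 m and z of grey_wheel in the frame of spindle_stand between 0.109 and 0.121 m and x of tan_wheel in the frame of spindle_stand between -0.121 and 0 m and y of tan_wheel in the frame of spindle_stand between -0.006 and 0.006 m and z of tan_wheel in the frame of spindle_stand between 0.109 and 0.121 m and x of tan_wheel in the frame of spindle_stand below -0.064 m and x of grey_wheel in the frame of spindle_stand above -0.097 m), for 0.2 s.
At the end, for the whole second after the job is handed in: From the buffer outwards grey wheel, tan wheel, red cap are on the rod (centres within 6 mm of its axis), at rest and let go; the cap keeps the stack clamped: cap on tan, tan on grey and grey on the stand still press with over 1.5 N each (x of grey_wheel in the frame of spindle_stand between -0.076 and 0 m and y of grey_wheel in the frame of spindle_stand between -0.006 and 0.006 m and z of grey_wheel in the frame of spindle_stand between 0.109 and 0.121 m and x of tan_wheel in the frame of spindle_stand between -0.102 and -0.065 m and y of tan_wheel in the frame of spindle_stand between -0.006 and 0.006 m and z of tan_wheel in the frame of spindle_stand between 0.109 and 0.121 m and x of end_cap in the frame of spindle_stand between -0.139 and -0.109 m and y of end_cap in the frame of spindle_stand between -0.006 and 0.006 m and z of end_cap in the frame of spindle_stand between 0.109 and 0.121 m and contact force between end_cap and tan_wheel above 1.5 N and contact force between tan_wheel and grey_wheel above 1.5 N and contact force between grey_wheel and spindle_stand above 1.5 N and linear speed of each of grey_wheel, tan_wheel, end_cap below 0.01 m/s and angular speed of each of grey_wheel, tan_wheel, end_cap below 0.3 rad/s); the robot touches nothing.
It fails at once if a wheel is pushed against the stand with more than 25 N, or the cap jammed on the rod with more than 50 N (the leaves' own grip included) (contact force between any of grey_wheel, tan_wheel and spindle_stand above 25 N or contact force between end_cap and spindle_stand above 50 N).
It fails at once if the cap and the tan wheel, or the two wheels, are pressed together with more than 18 N (contact force between end_cap and tan_wheel above 18 N or contact force between tan_wheel and grey_wheel above 18 N).
It fails at once if the blue-lidded round tin is moved more than 15 mm (distance of wax_tin from where it was at the start of the episode above 0.015 m).
It fails at once if the wooden dust brush is moved more than 15 mm (distance of dust_brush from where it was at the start of the episode above 0.015 m).
It fails at once if the white glue bottle is moved more than 15 mm (distance of glue_bottle from where it was at the start of the episode above 0.015 m).
It also fails if it takes over 72 s, if anything falls off the work surface, if the arm or the gripper's body presses on something with over 40 N, if the wrist force passes 120 N, or if a joint passes its speed limit or range.

## Robot

A 7-joint arm with a two-finger parallel gripper is mounted at the origin on a cart in front of the work surface, level with it; the furniture and walls round the work are solid. World frame = base frame: x ahead of the robot, y to its left, z up, the work surface at z = 0. Lengths are in mm, angles in rad, forces in N, time in s.
With the tool pointing down it reaches from about 400 to 875 mm from the base axis. Payload 4.4 kg.
Tool frame: the origin (TCP) lies midway between the tips of the shut fingers; the grasp point (between the pads) lies behind it (ctrl.grip_point_offset is the x of the grasp point in the tool frame, in mm); x points along the fingers, z is the direction in which the jaws open and shut, and the axes are right-handed (so a half turn about x gives the same grasp; the last joint's range is limited). The gripper opens to 85 mm and grips with 20 to 120 N. Pads are 22 mm wide; open, the fingers measure 114 mm over their backs; the gripper's body (76 mm by 85 mm) begins 54 mm behind the grasp point. The pads swing forward as they close: fully open they stand 13 mm farther back than shut.
Start: joints at [-1.311, 0.628, 0.038, 1.517, -0.027, 0.996, -0.02], TCP at [208.02, 615.829, 231.313] pointing down, gripper open.
Joint ranges: [-3.06, 3.06], [-0.37, 2.12], [-1.25, 1.32], [0.18, 2.47], [-1.1, 4.24], [0.23, 1.98], [-2.94, 2.94]. Speed limits (rad/s): [2.57, 2.57, 3.14, 3.14, 3.14, 3.14, 3.14].

## Interface

Orientations are given as [roll, pitch, yaw] about the fixed x, y, z axes, in that order (R = Rz(yaw) Ry(pitch) Rx(roll)).
In Python, from cell import status, eyes, ctrl gives the robot as it stands. The module is installed in compiled form; this text tells all that it offers.
- The arm moves only by the tool apply_moves, never from a script. Its argument "targets" is a list of rows, each a list of 3 entries, a list of its own where there are three numbers: the shift along the tool's x, y, z in mm, then the turn about the tool's x in degrees, then the finger opening in mm, from 0 to 85.4. In form: [[[dx, dy, dz], roll, claw], ...]. A call has 1 to 10 rows; each row shifts and turns the pose as measured when the row begins, along the tool's axes as they then stand; what a row does not reach is not made up. A row lasts 1/8 s, in which the tool goes at most 62.5 mm and 10.7 degrees, less where a joint would pass 70% of its speed; a pose out of reach is approached as far as the arm can. A call is refused whole if a number of a shift passes 62.5 or a number of a turn 10.7, either way. A call with a gripper value outside its range is refused whole. The fingers move at their own pace and stop on an object; the grip force is fixed at half the most. Time passes only in rows, so rows that do not move let the fingers close. It gives the time, the measured TCP pose, the force and the opening at its end, in the units of the state.
- status.read_state(): the state, without advancing time (a new reading comes with each control period).
- eyes.get_image(name): name is "side" or "top"; returns (picture, depth): 480x640x3 uint8, blue, green, red; 480x640 float32, mm along the optical axis (not along the pixel's ray), 0 where there is no reading.
- eyes.camera_params(name): a dict with "fx", "fy", "cx", "cy" (pixels), "R" (3x3) and "t" (3): a world point X has camera coordinates R X + t. Camera axes: x right, y down, z forward; pixel columns grow to the right and rows downward; lengths in mm; the calibration is good to about 2 mm. A picture is of the moment at which its call begins. camera_params takes no time and is no camera call.
- ctrl.finish_job(): hands the job in, once; it reports no verdict.
The state is a dict: "clock": time; "qpos": joint angles; "qd": joint speeds; "tau": joint torques, N m; "eef_pos": TCP position; "tool_rot": TCP orientation; "force": force on the tool from outside, world axes, zero at the start; "torque": the same for the moment, N m; "width": finger opening in mm.
Only numpy, scipy, OpenCV 4.12 (cv2) and the standard library are available. Lean on these libraries where they do the work, as an engineer would, in place of code of your own. Each camera call takes 0.05 s, during which the arm holds its last target.

## Working session

There is one attempt and no reset: what is moved stays moved. The work goes in short steps, Python scripts to look and compute and a tool call to move; the robot and the scene stay as the last step left them, time stands still between calls to the robot, and variables do not carry over. Pictures are saved under pics/ and viewed, and the job is handed in when it is done.

Besides the shell and the picture viewer there is one more tool, called after "Emit:" as name(argument=value, ...), one argument or row to a line, values as JSON. apply_moves: Moves the arm, as the interface text tells. Its arguments: {"type":"object","properties":{"targets":{"type":"array"}},"required":["targets"]}

```bash
mkdir -p pics
cat > h.py <<'E'
import numpy as np, cv2
from cell import status, eyes, ctrl
def grab(n):
    p,d=eyes.get_image(n); c=eyes.camera_params(n); return p,d,c
def px2w(c,u,v,z):
    x=np.array([(u-c['cx'])/c['fx']*z,(v-c['cy'])/c['fy']*z,z]); return np.array(c['R']).T@(x-np.array(c['t']))
def w2px(c,X):
    x=np.array(c['R'])@np.array(X)+np.array(c['t']); return x[0]/x[2]*c['fx']+c['cx'],x[1]/x[2]*c['fy']+c['cy'],x[2]
E
python3 - <<'E'
from h import *
for n in ("side","top"):
    p,d,c=grab(n); cv2.imwrite(f"pics/{n}0.png",p); np.save(f"{n}0.npy",d); print(n,c)
s=status.read_state(); print(s, ctrl.grip_point_offset)
E
```

```text
side {'fx': 434.4303600402685, 'fy': 434.4303600402685, 'cx': 313.5910341101116, 'cy': 232.94488111071618, 'R': array([[-0.99986689, -0.00416415, -0.01577527],
       [ 0.00985068,  0.61669336, -0.78714184],
       [ 0.01300629, -0.78719246, -0.61657025]]), 't': array([516.67978218,  65.04671711, 924.25118854])}
top {'fx': 510.1181437461381, 'fy': 510.1181437461381, 'cx': 328.94457473169075, 'cy': 240.1614403126407, 'R': array([[-0.0034383 , -0.99993335, -0.01102186],
       [-0.99433711,  0.00458936, -0.10617272],
       [ 0.10621623,  0.01059439, -0.99428661]]), 't': array([ 48.13829112, 525.90227632, 998.38844823])}
{'clock': 0.1, 'qpos': array([-1.3107851 ,  0.62924197,  0.03843509,  1.51823683, -0.02695451,
        0.99629623, -0.02000086]), 'qd': array([-0.0011881 ,  0.00148738,  0.00017211, -0.00399873, -0.00062019,
        0.00027234,  0.00163947]), 'tau': array([ 3.13414661e-03, -5.64534974e+01,  1.23054396e+00, -1.93972546e+01,
        1.13147590e-02,  5.49667835e-03, -3.52136752e-06]), 'eef_pos': array([207.85483057, 615.30010705, 230.49840098]), 'tool_rot': array([-3.11286336,  1.56913159, -1.86784584]), 'force': array([-0.43855221, -0.19067035,  0.27945976]), 'torque': array([ 0.0517481 , -0.00199101, -0.0370635 ]), 'width': 85.64931502239027} -18.700000000000003
```

View pics/side0.png

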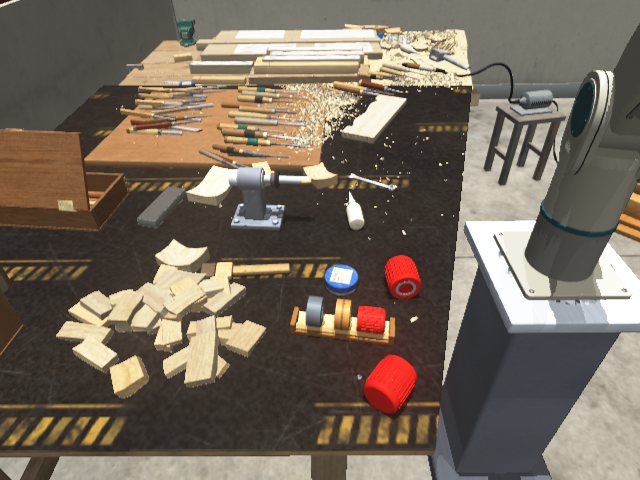

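View pics/top0.png

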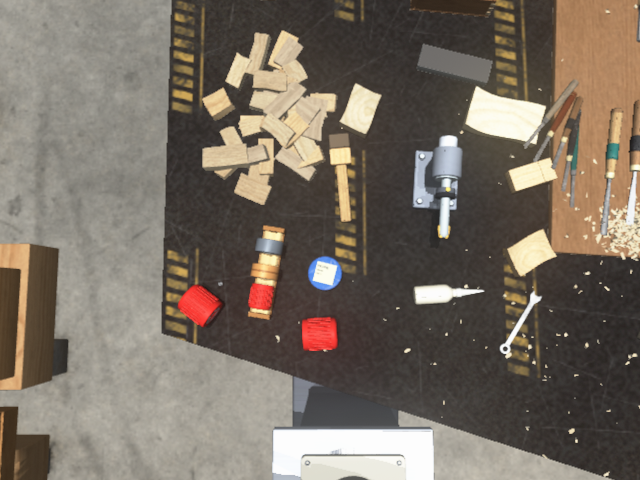

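The side view shows the trough holding grey (315,310), tan (343,313) and the red cap (371,319). The stand is at (258,200) with its rod tip at about (308,181). The candidates for the cap are the red part in the trough at top (261,299) and the two large loose red caps at top (200,306) and (319,334). I'll take the one in the trough and check it by size in close crops.

Run:
```python
import cv2
t=cv2.imread('pics/top0.png'); s=cv2.imread('pics/side0.png')
a=cv2.resize(t[215:335,230:290],None,fx=5,fy=5,interpolation=cv2.INTER_CUBIC)
b=cv2.resize(t[130:250,400:475],None,fx=5,fy=5,interpolation=cv2.INTER_CUBIC)
cv2.imwrite('pics/tc.png',cv2.hconcat([a,b]))
a=cv2.resize(s[285:350,285:400],None,fx=6,fy=6,interpolation=cv2.INTER_CUBIC)
b=cv2.resize(s[155:235,220:335],None,fx=6,fy=6,interpolation=cv2.INTER_CUBIC)
cv2.imwrite('pics/sc1.png',a);cv2.imwrite('pics/sc2.png',b)
```

```text
(no output)
```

View pics/tc.png

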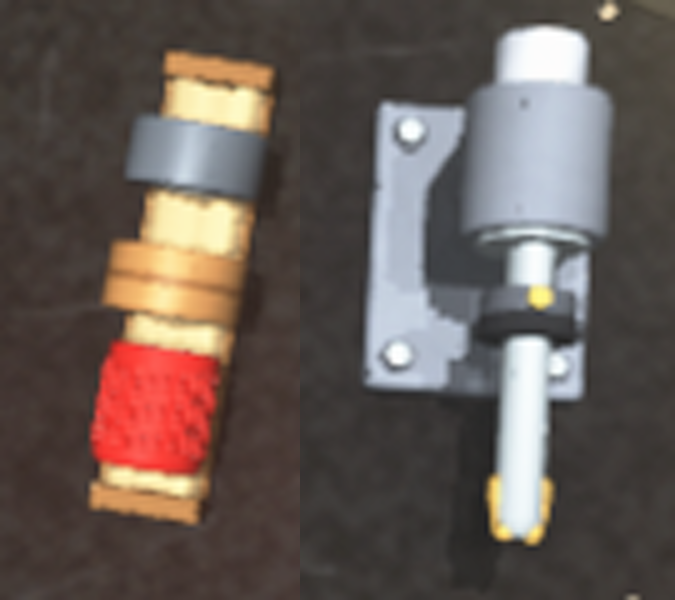

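View pics/sc1.png

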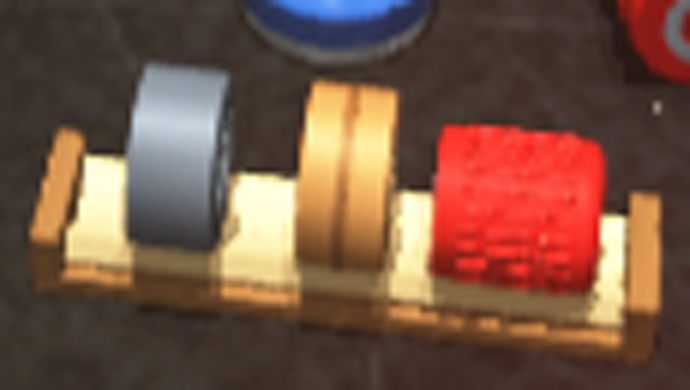

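View pics/sc2.png

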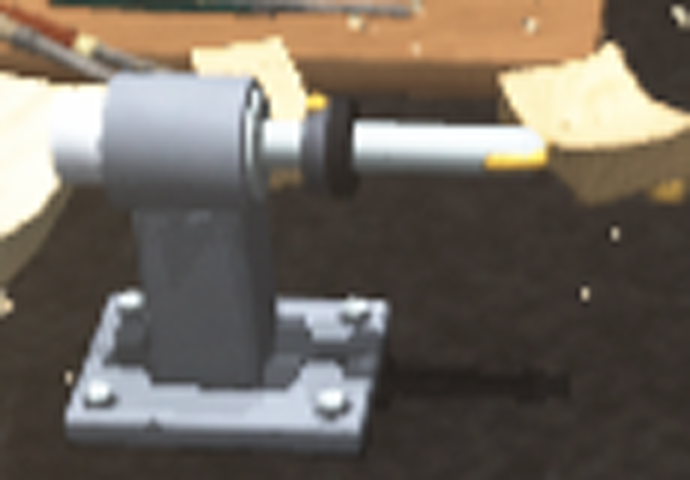

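The crops confirm the choice. The red part in the trough is 43 mm class, slightly smaller than the wheels, and its closed end faces the robot. The loose caps are clearly larger. Order from the robot is cap, tan, grey. The rod's tip points towards the robot at crop (520,535), which is px (444,237). The buffer is at crop (525,330).

Run:
```python
from h import *
from scipy.spatial.transform import Rotation as Ro
s=status.read_state()
print(Ro.from_euler('xyz',s['tool_rot']).as_matrix().round(3))
def cloud(n):
    p=cv2.imread(f'pics/{n}0.png'); d=np.load(f'{n}0.npy'); c=eyes.camera_params(n)
    v,u=np.mgrid[:480,:640]; z=d
    x=np.stack([(u-c['cx'])/c['fx']*z,(v-c['cy'])/c['fy']*z,z],-1)
    W=(x-np.array(c['t']))@np.array(c['R']); W[d==0]=np.nan
    return p,W,c
for n,boxes in (('top',dict(trough=(225,335,235,295),stand=(125,250,405,475))),('side',dict(trough=(290,350,285,400),stand=(160,235,220,330)))):
    p,W,c=cloud(n); hsv=cv2.cvtColor(p,cv2.COLOR_BGR2HSV)
    np.save(f'W{n}.npy',W)
    print(n,'bench z',np.nanmedian(W[280:300,380:400,2]) if n=='top' else np.nanmedian(W[330:345,420:435,2]))
    for k,(a,b,e,f) in boxes.items():
        w=W[a:b,e:f].reshape(-1,3); h=hsv[a:b,e:f].reshape(-1,3)
        if k=='trough':
            red=((h[:,0]<6)|(h[:,0]>172))&(h[:,1]>170)&(w[:,2]>32)
            hi=(w[:,2]>40)
            grey=hi&(h[:,1]<90); tan=hi&(h[:,0]>8)&(h[:,0]<25)&(h[:,1]>110)
            for q,m in (('red',red),('grey',grey),('tan',tan)):
                x=w[m]; 
                if len(x)<5: print(q,len(x)); continue
                print(q,len(x),'min',np.percentile(x,2,axis=0).round(1),'max',np.percentile(x,98,axis=0).round(1),'med',np.median(x,0).round(1))
        else:
            for lo,hi2 in((100,128),(130,160)):
                x=w[(w[:,2]>lo)&(w[:,2]<hi2)]
                print(lo,len(x),'min',np.percentile(x,1,axis=0).round(1),'max',np.percentile(x,99,axis=0).round(1))
p,W,c=cloud('top')
# rod centre line
for v in range(195,242,3):
    r=W[v,425:465]; m=(r[:,2]>105); 
    if m.sum(): print(v,np.where(m)[0][[0,-1]]+425,r[m].mean(0).round(1),r[m][:,2].max().round(1), 'ymid',((r[m][:,1].min()+r[m][:,1].max())/2).round(1))
```

```text
[[-0.    -0.947  0.32 ]
 [-0.002  0.32   0.947]
 [-1.    -0.    -0.002]]
top bench z -1.6582436601774515
red 530 min [391.7 159.8  37.2] max [436.2 202.1  59.6] med [414.8 178.7  54.4]
grey 381 min [481.4 140.4  46.4] max [525.5 190.4  70.5] med [511.2 163.5  63.7]
tan 321 min [414.2 148.   46. ] max [476.7 198.1  69.8] med [462.7 168.8  63.4]
100 929 min [ 521.6 -199.6  106.6] max [ 707.  -146.7  127.8]
130 815 min [ 595.2 -194.6  130.1] max [ 703.7 -153.2  143. ]
side bench z -1.212632319089558
red 653 min [393.5 167.   34. ] max [438.7 203.9  58.9] med [416.5 192.6  52.9]
grey 437 min [498.4 150.1  41.7] max [528.3 191.7  69.3] med [514.3 178.8  62.1]
tan 375 min [451.4 155.9  41. ] max [480.  200.3  69.5] med [465.7 189.7  60.3]
100 791 min [ 525.7 -179.8  101. ] max [ 709.6 -147.1  127.7]
130 308 min [ 598.  -184.4  130. ] max [ 706.2 -152.3  141.9]
195 [434 455] [ 597.6 -166.7  127.6] 135.4 ymid -169.4
198 [435 455] [ 593.7 -169.4  118.7] 123.2 ymid -170.0
201 [440 449] [ 587.8 -168.   120.5] 123.0 ymid -168.6
204 [440 449] [ 582.2 -167.9  120.3] 124.0 ymid -168.7
207 [440 448] [ 576.7 -166.9  119.8] 124.5 ymid -167.4
210 [439 448] [ 571.1 -165.8  120.1] 124.3 ymid -166.4
213 [439 448] [ 565.4 -165.5  120.5] 123.5 ymid -166.1
216 [439 448] [ 559.8 -165.3  120.7] 123.6 ymid -166.2
219 [439 448] [ 554.3 -165.2  120.4] 123.5 ymid -166.0
222 [439 448] [ 548.6 -164.9  121.4] 125.2 ymid -165.3
225 [438 447] [ 543.2 -163.1  120.4] 123.3 ymid -163.8
228 [437 449] [ 537.8 -164.1  119.4] 123.3 ymid -164.7
231 [437 448] [ 532.3 -163.   119.6] 123.3 ymid -164.0
234 [438 448] [ 526.7 -163.8  119.4] 122.9 ymid -164.6
237 [438 447] [ 521.5 -163.3  116.9] 120.7 ymid -163.5
```

Run:
```python
from h import *
from scipy.optimize import least_squares
D={}
for n,b in (('top',(225,335,235,295)),('side',(290,350,285,400))):
    p=cv2.imread(f'pics/{n}0.png'); hsv=cv2.cvtColor(p,cv2.COLOR_BGR2HSV); W=np.load(f'W{n}.npy')
    a,bb,e,f=b; w=W[a:bb,e:f].reshape(-1,3); h=hsv[a:bb,e:f].reshape(-1,3)
    z0=-1.6 if n=='top' else -1.2
    w=w-[0,0,z0]
    red=((h[:,0]<6)|(h[:,0]>172))&(h[:,1]>170)&(w[:,2]>36)
    hi=(w[:,2]>44); grey=hi&(h[:,1]<90)&(w[:,0]>490); tan=hi&(h[:,0]>8)&(h[:,0]<25)&(h[:,1]>110)&(w[:,0]>440)&(w[:,0]<490)
    D[n]=[w[red],w[tan],w[grey]]
def fit(ns):
  def res(q):
    th,y0,dz=q; o=[]; nrm=np.array([-np.sin(th),np.cos(th)])
    for n in ns:
      for w,r,z in zip(D[n],(21.5,26.5,26.5),(37,43,43)):
        o.append(np.hypot((w[:,:2]-[460,y0])@nrm,w[:,2]-z-dz)-r)
    return np.concatenate(o)
  s=least_squares(res,[-.15,172,0],loss='soft_l1',f_scale=.5)
  th,y0,dz=s.x; print(ns,'yaw',th.round(4),'y0@460',y0.round(2),'dz',dz.round(2),'rms',np.median(abs(res(s.x))).round(2))
  ax=np.array([np.cos(th),np.sin(th)])
  for n in ns:
    for k,w in zip(('red','tan','grey'),D[n]):
      t=(w[:,:2]-[460,y0])@ax; lo,hi=np.percentile(t,[1,99]); print('  ',n,k,lo.round(1),hi.round(1),'mid',((460,y0)+ax*(lo+hi)/2).round(1),'len',(hi-lo).round(1))
fit(['top']);fit(['side']);fit(['top','side'])
# rod
for n,b in (('top',(195,242,425,465)),('side',(165,195,275,318))):
    W=np.load(f'W{n}.npy'); a,bb,e,f=b; w=W[a:bb,e:f].reshape(-1,3)-[0,0,-1.6 if n=='top' else -1.2]
    m=(w[:,2]>112)&(w[:,2]<128)&(w[:,0]>518+12)&(w[:,0]<585); w1=w[m&(abs(w[:,1]+166)<12)]
    def res(q):
        th,y0,dz=q; return np.hypot((w1[:,:2]-[560,y0])@[-np.sin(th),np.cos(th)],w1[:,2]-115-dz)-9
    s=least_squares(res,[-.07,-166,0],loss='soft_l1',f_scale=.5); th,y0,dz=s.x
    print(n,'rod yaw',th.round(4),'y@560',y0.round(2),'dz',dz.round(2),len(w1),np.median(abs(res(s.x))).round(2))
    ax=np.array([np.cos(th),np.sin(th)]); nn=np.array([-ax[1],ax[0]])
    t=(w[:,:2]-[560,y0])@ax; l=(w[:,:2]-[560,y0])@nn
    m=(w[:,2]>105)&(abs(l)<8); print('tip x along',np.percentile(t[m],[0,1]).round(1))
    m=(w[:,2]>124+3)&(w[:,2]<138)&(abs(l)<12)&(t<45); print('buffer t',np.sort(t[m])[:8].round(1), np.percentile(t[m],[5,50,95]).round(1) if m.sum() else '')
    # base plate
    W2=W.reshape(-1,3)-[0,0,-1.6 if n=='top' else -1.2]
    t=(W2[:,:2]-[560,y0])@ax; l=(W2[:,:2]-[560,y0])@nn
    m=(W2[:,2]>8)&(W2[:,2]<18)&(abs(l)<80)&(t>-40)&(t<180)
    print('base t',np.percentile(t[m],[.5,1,2,98,99,99.5]).round(1),'l',np.percentile(l[m],[.5,1,2,98,99,99.5]).round(1))
```

```text
['top'] yaw -0.1596 y0@460 174.67 dz 0.5 rms 0.96
   top red -68.6 -23.5 mid [414.5 182. ] len 45.1
   top tan -9.6 15.9 mid [463.1 174.2] len 25.5
   top grey 39.9 65.6 mid [512.1 166.3] len 25.8
['side'] yaw -0.1606 y0@460 172.86 dz -0.01 rms 0.82
   side red -69.1 -22.9 mid [414.6 180.2] len 46.2
   side tan -8.7 17.1 mid [464.1 172.2] len 25.8
   side grey 41.1 66.8 mid [513.3 164.2] len 25.7
['top', 'side'] yaw -0.1604 y0@460 173.58 dz 0.04 rms 1.02
   top red -68.8 -23.7 mid [414.4 181. ] len 45.1
   top tan -9.8 15.7 mid [462.9 173.1] len 25.5
   top grey 39.7 65.5 mid [511.9 165.2] len 25.7
   side red -69.0 -22.8 mid [414.7 180.9] len 46.2
   side tan -8.6 17.2 mid [464.2 172.9] len 25.8
   side grey 41.2 67.0 mid [513.4 164.9] len 25.7
top rod yaw -0.0692 y@560 -166.66 dz -0.03 309 0.8
tip x along [-40.9 -39. ]
buffer t [-32.3 -21.2 -14.   19.3  33.5  34.3  34.3  34.3] [-15.1  35.1  37.4]
base t [ 31.9  32.1  33.  149.  150.3 151.3] l [-44.9 -44.  -43.4  44.1  44.5  44.7]
side rod yaw -0.0975 y@560 -168.2 dz -0.42 171 0.97
tip x along [-38.  -36.9]
buffer t [35.8 36.1 36.5 36.6 36.7 37.2 37.4 37.8] [36.1 39.3 42.4]
base t [ 33.8  34.3  34.6 150.7 151.8 152.6] l [-41.  -39.  -36.3  48.4  49.3  49.6]
```

Run:
```python
from h import *
from scipy.optimize import least_squares
P={}
for n in ('top','side'):
    W=np.load(f'W{n}.npy').reshape(-1,3)-[0,0,-1.6 if n=='top' else -1.2]
    d=W[:,:2]-[560,-167]; th=-.08; t=d@[np.cos(th),np.sin(th)]; l=d@[-np.sin(th),np.cos(th)]
    rod=W[(t>-15)&(t<28)&(abs(l)<12)&(W[:,2]>113)&(W[:,2]<128)]
    hou=W[(t>65)&(t<105)&(abs(l)<30)&(W[:,2]>120)&(W[:,2]<146)]
    P[n]=(rod,hou)
    W2=W[(W[:,2]>9)&(W[:,2]<17)&(abs(l)<70)&(t>0)&(t<170)]
    r=cv2.minAreaRect(W2[:,:2].astype(np.float32)); print(n,len(rod),len(hou),'base',r)
def res(q,sel=('top','side')):
    th=q[0];R=q[1];o=[]
    for i,n in enumerate(('top','side')):
        if n not in sel: continue
        y0,dz=q[2+2*i:4+2*i]
        for w,r in zip(P[n],(9,R)):
            o.append(np.hypot((w[:,:2]-[560,y0])@[-np.sin(th),np.cos(th)],w[:,2]-115-dz)-r)
    return np.concatenate(o)
for sel in (('top','side'),('top',),('side',)):
    s=least_squares(lambda q:res(q,sel),[-.08,27,-167,0,-167,0],loss='soft_l1',f_scale=.5); print(sel,s.x.round(4))
```

```text
top 227 602 base ((651.273193359375, -173.42010498046875), (90.54826354980469, 120.19233703613281), 85.91602325439453)
side 127 262 base ((653.8580932617188, -173.98431396484375), (95.3765640258789, 120.21208190917969), 85.60707092285156)
('top', 'side') [-7.230000e-02  2.640360e+01 -1.668409e+02  7.500000e-02 -1.683003e+02
 -3.165000e-01]
('top',) [-7.410000e-02  2.647420e+01 -1.667438e+02  1.770000e-02 -1.670000e+02
  0.000000e+00]
('side',) [-6.0900000e-02  2.5748400e+01 -3.2475300e+02  3.3004077e+03
 -1.6867070e+02  3.1700000e-02]
```

```bash
cat >> h.py <<'E'
from scipy.spatial.transform import Rotation as Ro
def delta(P,yawdeg=None):
    s=status.read_state(); R=Ro.from_euler('xyz',s['tool_rot']).as_matrix()
    d=R.T@(np.array(P)-s['eef_pos']); za=np.degrees(np.arctan2(R[1,2],R[0,2]))
    print('t',round(s['clock'],2),'pos',s['eef_pos'].round(1),'F',s['force'].round(1),'w',round(s['width'],1),'zang',za.round(2),'tilt x',R[:,0].round(4))
    print('delta tool',d.round(2),'|',np.linalg.norm(d).round(1), 'roll',None if yawdeg is None else -(yawdeg-(za-90)))
E
cat > go.py <<'E'
import sys; from h import *
a=[float(x) for x in sys.argv[1:]]; delta(a[:3],a[3] if len(a)>3 else None)
E
```

```text
(no output)
```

Emit:
apply_moves(
  targets=[
    [[0,0,0],-9.5,85],
  ],
)

```text
clock: 0.22
eef_pos: [207.6, 614.9, 229.9]
tool_rot: [3.124, 1.568, -1.744]
force: [0.1, 0.7, -0.2]
width: 84.7
```

```bash
python3 go.py 512.7 165.1 150 -9.2
```

```text
t 0.23 pos [207.6 614.9 229.9] F [ 0.1  0.7 -0.2] w 84.7 zang 81.08 tilt x [-5.e-04 -3.e-03 -1.e+00]
delta tool [  81.03 -371.18 -396.86] | 549.4 roll 0.28074429143692825
```

Emit:
apply_moves(
  targets=[
    [[8,-41,-44],0,85],
    [[8,-41,-44],0,85],
    [[8,-41,-44],0,85],
    [[8,-41,-44],0,85],
    [[8,-41,-44],0,85],
    [[8,-41,-44],0,85],
    [[8,-41,-44],0,85],
    [[8,-41,-44],0,85],
  ],
)

```text
clock: 1.23
eef_pos: [482.1, 211.6, 161.5]
tool_rot: [1.808, 1.568, -3.046]
force: [1.4, 0.6, -1.3]
width: 84.8
```

```bash
python3 go.py 512.7 165.1 110 -9.2
```

```text
t 1.23 pos [482.1 211.6 161.5] F [ 1.4  0.6 -1.3] w 84.8 zang 81.87 tilt x [-3.e-03 -3.e-04 -1.e+00]
delta tool [ 51.44 -37.04 -41.63] | 75.8 roll 1.0682381230577072
```

Emit:
apply_moves(
  targets=[
    [[15,-30,-34],1,85],
    [[30,-7,-8],0,85],
    [[0,0,0],0,85],
  ],
)

```text
clock: 1.6
eef_pos: [515.8, 156.1, 114.5]
tool_rot: [2.626, 1.566, -2.257]
force: [-0.8, -0.6, 1.4]
width: 84.9
```

```bash
python3 go.py 512.7 165.1 21 -9.2
python3 - <<'E'
from h import *
p,d,c=grab('top'); q,d2,c2=grab('side')
a=cv2.resize(p[190:340,210:310],None,fx=4,fy=4); b=cv2.resize(q[230:380,280:400],None,fx=4,fy=4); cv2.imwrite('pics/pre.png',cv2.hconcat([a[:600],b[:600]])[:, :800])
cv2.imwrite('pics/pre2.png',b)
E
```

```text
t 1.6 pos [515.8 156.1 114.5] F [-0.8 -0.6  1.4] w 84.9 zang 80.21 tilt x [-0.0028 -0.0035 -1.    ]
delta tool [93.47  4.4   8.71] | 94.0 roll -0.5857450078109601
```

View pics/pre.png

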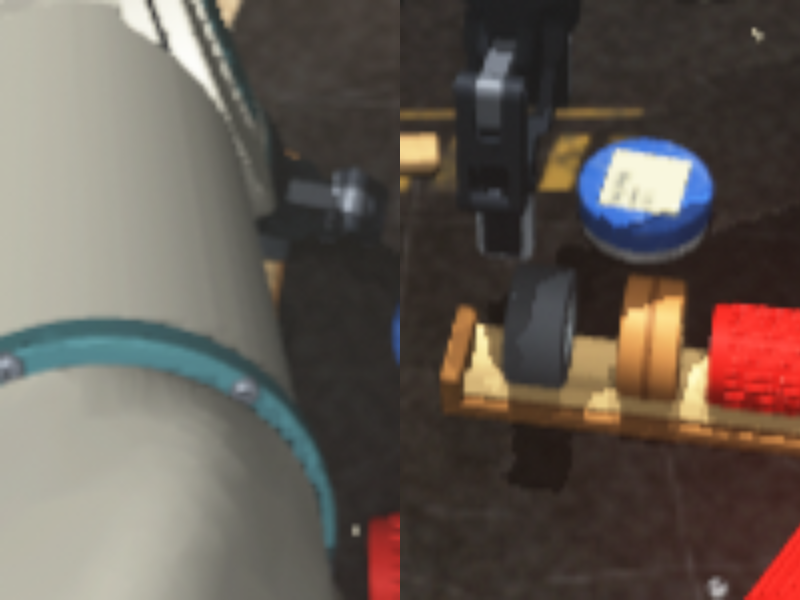

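In the side crop the open gripper (500,170) stands above the grey wheel (540,325), and the neighbouring tan wheel is clear. The arm blocks the top view. Next I correct the small offset and descend.

Emit:
apply_moves(
  targets=[
    [[20,4.4,8.7],-0.6,85],
    [[30,0,0],0,85],
    [[25,0,0],0,85],
    [[0,0,0],0,85],
  ],
)

```text
clock: 2.2
eef_pos: [516.0, 176.2, 45.7]
tool_rot: [-0.928, 1.559, 0.495]
force: [-0.5, -0.3, 0.5]
width: 85.0
```

```bash
python3 go.py 512.7 165.1 21 -9.2
```

```text
t 2.2 pos [516.  176.2  45.7] F [-0.5 -0.3  0.5] w 85.0 zang 81.53 tilt x [ 0.0101  0.0054 -0.9999]
delta tool [ 24.61   1.84 -11.68] | 27.3 roll 0.7255295690679127
```

Emit:
apply_moves(
  targets=[
    [[0,0,0],0,85],
    [[0,0,0],0,85],
  ],
)

```text
clock: 2.45
eef_pos: [517.2, 178.3, 48.5]
tool_rot: [-0.928, 1.555, 0.497]
force: [0.6, 0.3, 0.1]
width: 84.9
```

```bash
python3 go.py 512.7 165.1 21 -9.2
```

```text
t 2.45 pos [517.2 178.3  48.5] F [0.6 0.3 0.1] w 84.9 zang 81.65 tilt x [ 0.0138  0.0075 -0.9999]
delta tool [ 27.31   2.84 -13.97] | 30.8 roll 0.8497302753900549
```

```bash
python3 -c "
from h import *
print(status.read_state()['qd'].round(3))"
```

```text
[-0.005 -0.017 -0.    -0.007 -0.     0.005 -0.001]
```

Emit:
apply_moves(
  targets=[
    [[0,-2.8,-14],0.8,85],
  ],
)

```text
clock: 2.58
eef_pos: [518.4, 165.2, 49.4]
tool_rot: [-0.891, 1.553, 0.522]
force: [0.5, -0.5, -0.8]
width: 85.3
```

```bash
python3 go.py 512.7 165.1 21 -9.2;python3 -c "
from h import *
print(status.read_state()['qd'].round(3))"
```

```text
t 2.58 pos [518.4 165.2  49.4] F [ 0.5 -0.5 -0.8] w 85.3 zang 80.95 tilt x [ 0.0157  0.009  -0.9998]
delta tool [28.33  6.04 -1.35] | 29.0 roll 0.1490708862336554
[ 0.228 -0.039  0.019  0.093  0.006 -0.052  0.09 ]
```

Emit:
apply_moves(
  targets=[
    [[10,6,0],0,85],
    [[5,0,0],0,85],
  ],
)

```text
clock: 2.82
eef_pos: [513.0, 163.9, 34.4]
tool_rot: [-0.956, 1.552, 0.453]
force: [-0.5, 0.0, -0.1]
width: 84.8
```

```bash
python3 go.py 512.7 165.1 21 -9.2;python3 -c "
from h import *
print(status.read_state()['qd'].round(3))"
```

```text
t 2.83 pos [513.  163.9  34.4] F [-0.5  0.  -0.1] w 84.8 zang 80.73 tilt x [ 0.0168  0.0082 -0.9998]
delta tool [13.41  0.67  1.02] | 13.5 roll -0.07043549284547979
[ 0.013  0.066  0.023 -0.006  0.009 -0.089 -0.003]
```

Emit:
apply_moves(
  targets=[
    [[9,0,0.5],0,85],
    [[4,0,0],0,85],
  ],
)

```text
clock: 3.08
eef_pos: [513.0, 164.5, 20.0]
tool_rot: [-0.943, 1.553, 0.466]
force: [0.1, 0.5, 0.6]
width: 84.6
```

```bash
python3 go.py 512.7 165.1 21 -9.2;  python3 - <<'E'
from h import *
q,d2,c2=grab('side')
b=cv2.resize(q[250:370,270:410],None,fx=5,fy=5); cv2.imwrite('pics/pre3.png',b)
E
```

```text
t 3.08 pos [513.  164.5  20. ] F [0.1 0.5 0.6] w 84.6 zang 80.74 tilt x [ 0.016   0.0081 -0.9998]
delta tool [-1.02  0.34  0.54] | 1.2 roll -0.06397545694779083
```

View pics/pre3.png

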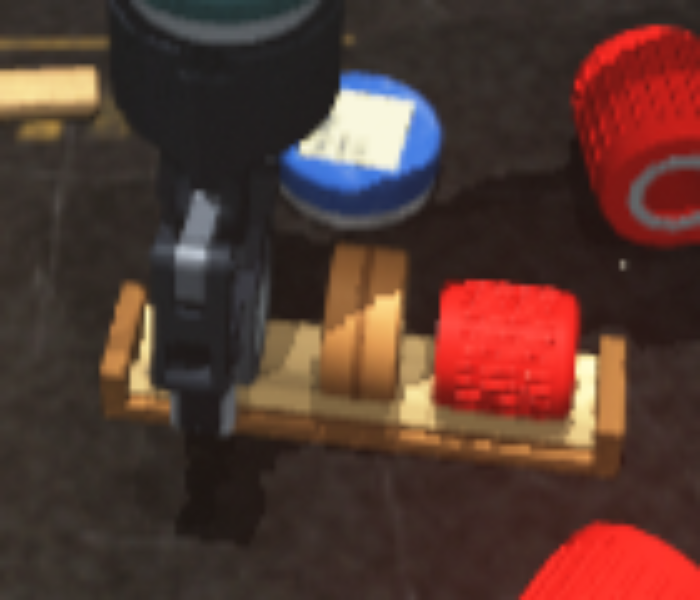

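The fingers straddle the grey wheel at (200,320). Closing now.

Emit:
apply_moves(
  targets=[
    [[0,0,0],0,45],
    [[0,0,0],0,45],
    [[0,0,0],0,45],
    [[0,0,0],0,45],
  ],
)

```text
clock: 3.62
eef_pos: [513.1, 164.9, 19.9]
tool_rot: [-0.938, 1.553, 0.471]
force: [0.2, 0.4, -0.6]
width: 52.1
```

```bash
python3 go.py 512.7 165.1 21 -9.2
```

```text
t 3.62 pos [513.1 164.9  19.9] F [ 0.2  0.4 -0.6] w 52.1 zang 80.76 tilt x [ 0.0161  0.0082 -0.9998]
delta tool [-1.08  0.41  0.14] | 1.2 roll -0.03859320677522149
```

Emit:
apply_moves(
  targets=[
    [[-15,0,0],0,45],
    [[-25,0,0],0,45],
    [[-25,0,0],0,45],
    [[-12,0,0],0,45],
    [[0,0,0],0,45],
  ],
)

```text
clock: 4.25
eef_pos: [511.8, 164.1, 101.7]
tool_rot: [-0.949, 1.552, 0.46]
force: [0.1, -0.4, -1.6]
width: 52.0
```

```bash
python3 go.py 470 -161 92 -4.15
python3 - <<'E'
from h import *
q,d2,c2=grab('side')
b=cv2.resize(q[230:370,270:410],None,fx=4,fy=4); cv2.imwrite('pics/lift.png',b)
E
```

```text
t 4.25 pos [511.8 164.1 101.7] F [ 0.1 -0.4 -1.6] w 52.0 zang 80.76 tilt x [ 0.017   0.0085 -0.9998]
delta tool [   6.25  -10.83 -327.71] | 328.0 roll -5.0947507652828445
```

View pics/lift.png

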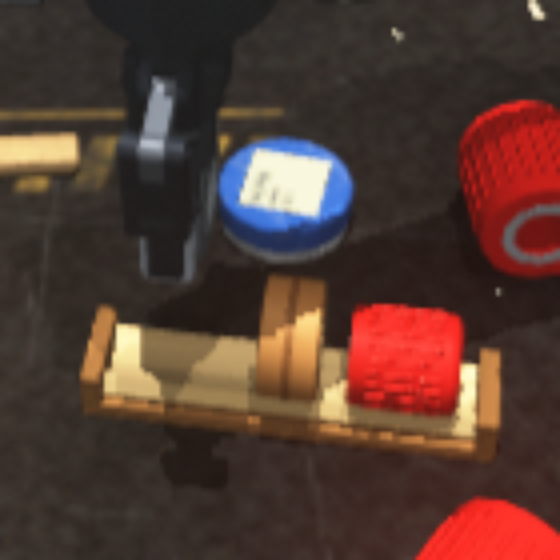

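The grey wheel is out of the trough and held. The tan wheel and cap haven't moved. Now I move across to the rod.

Emit:
apply_moves(
  targets=[
    [[1,-2,-30],-1,45],
    [[1,-2,-45],-1,45],
    [[1,-2,-45],-1,45],
    [[1,-2,-45],-1,45],
    [[1,-2,-40],-1,45],
    [[0,0,-25],0,45],
  ],
)

```text
clock: 5.05
eef_pos: [492.0, -68.6, 88.2]
tool_rot: [-0.625, 1.558, 0.882]
force: [0.5, -0.5, -2.4]
width: 52.3
```

```bash
python3 go.py 470 -161 92 -4.15
```

```text
t 5.05 pos [492.  -68.6  88.2] F [ 0.5 -0.5 -2.4] w 52.3 zang 86.33 tilt x [ 0.0084  0.0102 -0.9999]
delta tool [ -4.93  16.02 -93.59] | 95.1 roll 0.48106552977378136
```

Emit:
apply_moves(
  targets=[
    [[-3,8,-30],0,45],
    [[-2,8,-30],0,45],
    [[0,0,-18],0,45],
    [[0,0,-2],0,45],
  ],
)

```text
clock: 5.55
eef_pos: [467.1, -152.1, 88.4]
tool_rot: [-0.059, 1.559, 1.442]
force: [-0.1, 0.7, -0.9]
width: 51.7
```

```bash
python3 go.py 470 -161 92 -4.15
```

```text
t 5.55 pos [ 467.1 -152.1   88.4] F [-0.1  0.7 -0.9] w 51.7 zang 86.04 tilt x [ 0.0015  0.0114 -0.9999]
delta tool [-3.66 -3.46 -8.65] | 10.0 roll 0.18681224222070547
```

Emit:
apply_moves(
  targets=[
    [[-3,-3,-8],0,45],
    [[-0.5,0,0],0,45],
  ],
)

```text
clock: 5.8
eef_pos: [469.7, -159.2, 91.3]
tool_rot: [0.054, 1.558, 1.557]
force: [-0.1, 1.4, -1.6]
width: 51.8
```

```bash
python3 go.py 470 -161 92 -4.15;  python3 - <<'E'
from h import *
for n,b in (('side',(140,240,240,360)),('top',(180,320,390,490))):
    q,d2,c2=grab(n); a,bb,e,f=b; cv2.imwrite(f'pics/r1{n}.png',cv2.resize(q[a:bb,e:f],None,fx=5,fy=5)[:600]); np.save(f'{n}1.npy',d2)
E
```

```text
t 5.8 pos [ 469.7 -159.2   91.3] F [-0.1  1.4 -1.6] w 51.8 zang 86.14 tilt x [ 2.000e-04  1.270e-02 -9.999e-01]
delta tool [-0.76 -0.44 -1.8 ] | 2.0 roll 0.28682841001323744
```

View pics/r1side.png

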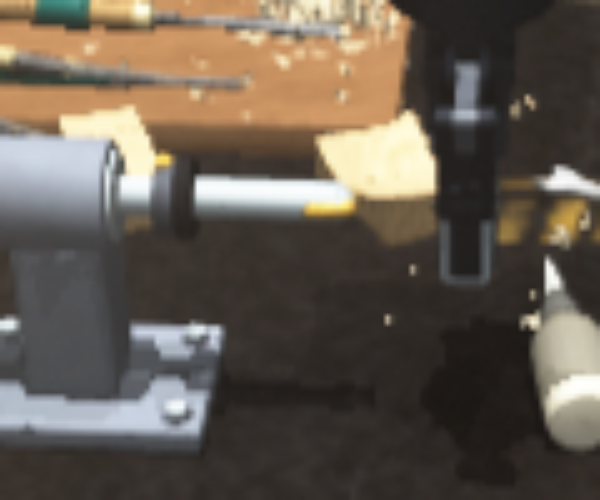

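View pics/r1top.png

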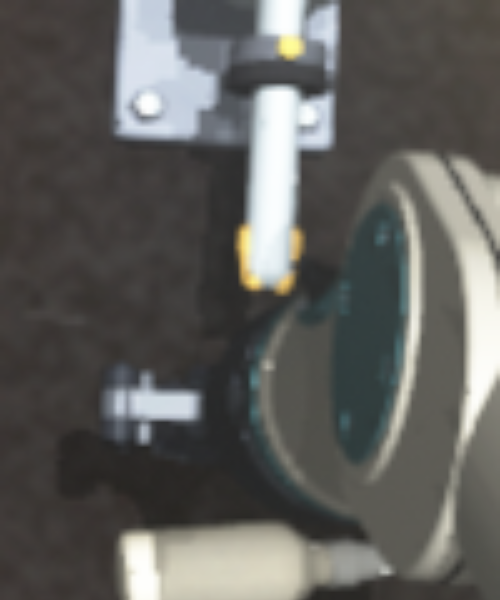

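Run:
```python
from h import *
q,d,c=grab('side')
# project expected wheel
print([np.round(w2px(c,[469.7,-159.2,z])[:2],1) for z in (88.5,115,141)], np.round(w2px(c,[469.7,-132,96])[:2],1))
a=q[170:215,315:355]; a=cv2.convertScaleAbs(a,alpha=2.5,beta=10); cv2.imwrite('pics/z.png',cv2.resize(a,None,fx=14,fy=13,interpolation=cv2.INTER_NEAREST))
```

```text
[array([333.7, 190.3]), array([333.8, 180.4]), array([334. , 170.4])] [334.1 194.1]
```

View pics/z.png

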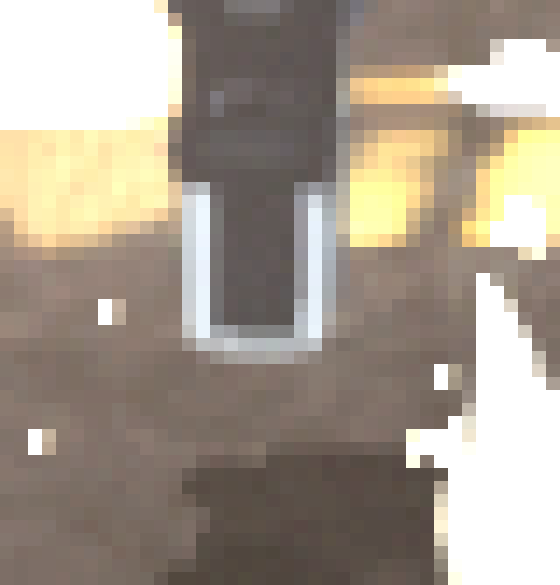

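The side crop shows the wheel's edge just right of the pads at px (340,175–191). That matches its expected height and position, 23 mm above the TCP. Now I thread it.

Emit:
apply_moves(
  targets=[
    [[0,-10,-1.5],0,45],
    [[0,-10,0],0,45],
    [[0,-8,0],0,45],
    [[0,0,0],0,45],
  ],
)

```text
clock: 6.45
eef_pos: [500.4, -160.5, 91.3]
tool_rot: [-0.023, 1.557, 1.484]
force: [-0.9, 0.1, -1.7]
width: 52.1
```

```bash
cat >> h.py <<'E'
O=np.array([651.9,-173.9]); TH=-0.0725
def st():
    s=status.read_state(); R=Ro.from_euler('xyz',s['tool_rot']).as_matrix()
    c=s['eef_pos']-23.1*R[:,0]; d=c[:2]-O
    ax=np.array([np.cos(TH),np.sin(TH)]); n=np.array([-ax[1],ax[0]])
    F=s['force']
    print('t',round(s['clock'],2),'part in stand: x',(d@ax).round(2),'y',(d@n).round(2),'z',c[2].round(2),'Fax',(F[:2]@ax).round(2),'Flat',(F[:2]@n).round(2),'Fz',F[2].round(2),'yaw err deg',(np.degrees(np.arctan2(R[1,2],R[0,2])-TH)-90).round(2),'tilt',R[:2,0].round(4),'w',s['width'].round(1))
E
python3 -c "
from h import *
st()"
```

```text
Traceback (most recent call last):
  File "h.py", line 21, in st
    print('t',round(s['clock'],2),'part in stand: x',(d@ax).round(2),'y',(d@n).round(2),'z',c[2].round(2),'Fax',(F[:2]@ax).round(2),'Flat',(F[:2]@n).round(2),'Fz',F[2].round(2),'yaw err deg',(np.degrees(np.arctan2(R[1,2],R[0,2])-TH)-90).round(2),'tilt',R[:2,0].round(4),'w',s['width'].round(1))
                                                                                                                                                                                                                                                                                  ^^^^^^^^^^^^^^^^
AttributeError: 'float' object has no attribute 'round'
```

```bash
sed -i "s/s\['width'\].round(1))/round(s['width'],1))/" h.py; python3 -c "
from h import *
st()
for n,b in (('side',(160,215,260,360)),('top',(180,320,390,490))):
    q,d2,c2=grab(n); a,bb,e,f=b; cv2.imwrite(f'pics/r2{n}.png',cv2.resize(cv2.convertScaleAbs(q[a:bb,e:f],alpha=1.6),None,fx=6,fy=6)[:600])
"
```

```text
t 6.45 part in stand: x -152.07 y 2.03 z 114.45 Fax -0.93 Flat 0.05 Fz -1.68 yaw err deg 0.49 tilt [0.0012 0.0135] w 52.1
```

View pics/r2side.png

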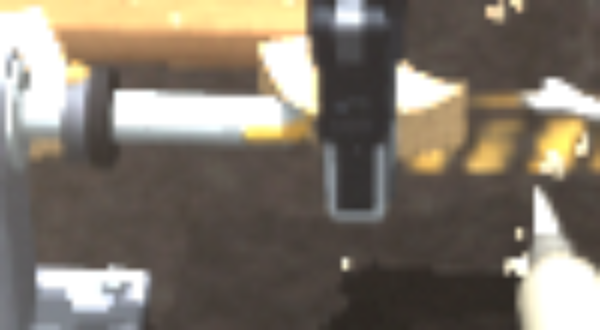

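View pics/r2top.png

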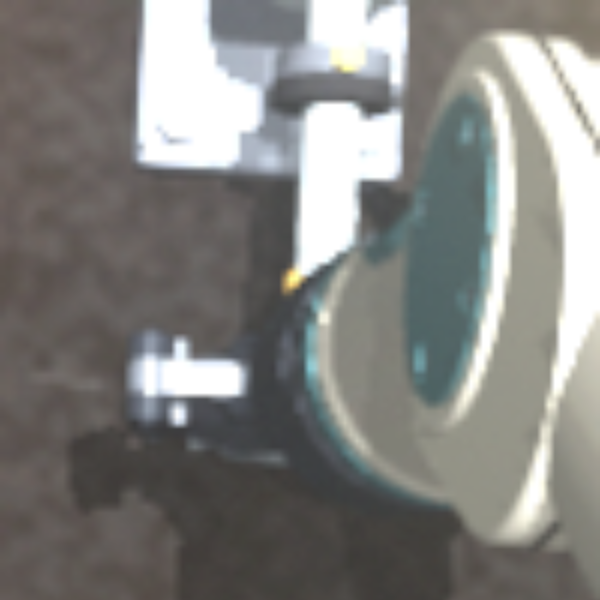

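Emit:
apply_moves(
  targets=[
    [[0,-2,-2],0.5,45],
    [[-0.3,-6,0],0,45],
    [[-0.3,-6,0],0,45],
    [[0,-6,0],0,45],
  ],
)

```text
clock: 7.05
eef_pos: [519.2, -164.5, 91.8]
tool_rot: [0.178, 1.557, 1.674]
force: [-0.5, -0.8, -0.9]
width: 52.0
```

```bash
python3 -c "
from h import *
st()"
```

```text
t 7.05 part in stand: x -132.99 y -0.55 z 114.87 Fax -0.45 Flat -0.85 Fz -0.95 yaw err deg -0.11 tilt [-0.0014  0.0136] w 52.0
```

No contact force with the wheel's face 11 mm past the tip, so it's going on. Continuing.

Emit:
apply_moves(
  targets=[
    [[0,-8,0],0,45],
    [[0,-8,0],0,45],
    [[0,-8,0],0,45],
    [[0,-8,0],0,45],
    [[0,0,0],0,45],
  ],
)

```text
clock: 7.68
eef_pos: [554.2, -167.3, 91.5]
tool_rot: [0.134, 1.557, 1.631]
force: [-0.3, -0.3, -1.7]
width: 51.9
```

```bash
python3 -c "
from h import *
st()"
```

```text
t 7.67 part in stand: x -97.88 y -0.77 z 114.63 Fax -0.32 Flat -0.31 Fz -1.67 yaw err deg -0.09 tilt [-0.0008  0.0133] w 51.9
```

Emit:
apply_moves(
  targets=[
    [[0,-6,0],0,45],
    [[0,-3,0],0,45],
    [[0,0,0],0,45],
    [[0,0,0],0,85],
    [[0,0,0],0,85],
    [[0,0,0],0,85],
  ],
)

```text
clock: 8.43
eef_pos: [563.3, -167.7, 91.9]
tool_rot: [0.156, 1.557, 1.653]
force: [-0.5, -0.1, 0.5]
width: 85.1
```

```bash
python3 -c "
from h import *
st()
for n,b in (('side',(140,240,240,360)),('top',(180,320,390,490))):
    q,d2,c2=grab(n); a,bb,e,f=b; cv2.imwrite(f'pics/r3{n}.png',cv2.resize(cv2.convertScaleAbs(q[a:bb,e:f],alpha=1.4),None,fx=6,fy=6)[:600])
"
```

```text
t 8.43 part in stand: x -88.75 y -0.54 z 114.96 Fax -0.45 Flat -0.09 Fz 0.51 yaw err deg -0.09 tilt [-0.0011  0.0136] w 85.1
```

View pics/r3side.png

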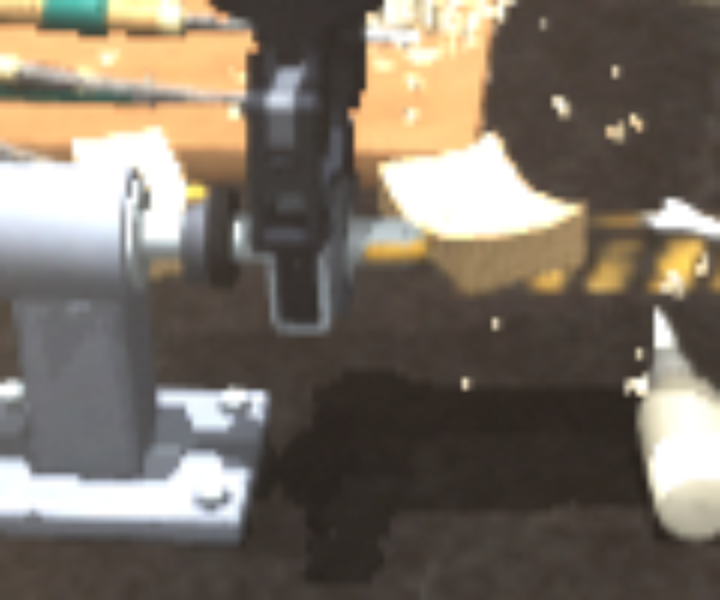

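The grey wheel hangs on the rod behind the finger at (345,240). I lift straight up and go for the tan wheel.

Emit:
apply_moves(
  targets=[
    [[-15,0,0],0,85],
    [[-30,0,0],0,85],
    [[-35,0,0],0,85],
    [[-15,0,0],0,85],
  ],
)

```text
clock: 9.02
eef_pos: [563.1, -168.9, 191.1]
tool_rot: [0.222, 1.557, 1.719]
force: [-0.3, -0.2, -0.6]
width: 85.3
```

```bash
python3 go.py 463.6 173.0 125 -9.2;python3 -c "
from h import *
for n,b in (('side',(140,240,240,360)),):
    q,d2,c2=grab(n); a,bb,e,f=b; cv2.imwrite(f'pics/r4{n}.png',cv2.resize(cv2.convertScaleAbs(q[a:bb,e:f],alpha=1.4),None,fx=6,fy=6)[:600])
"
```

```text
t 9.03 pos [ 563.1 -168.9  191.1] F [-0.3 -0.2 -0.6] w 85.3 zang 85.76 tilt x [-0.0021  0.0139 -0.9999]
delta tool [ 71.02 124.25 332.66] | 362.1 roll 4.963288882957496
```

View pics/r4side.png

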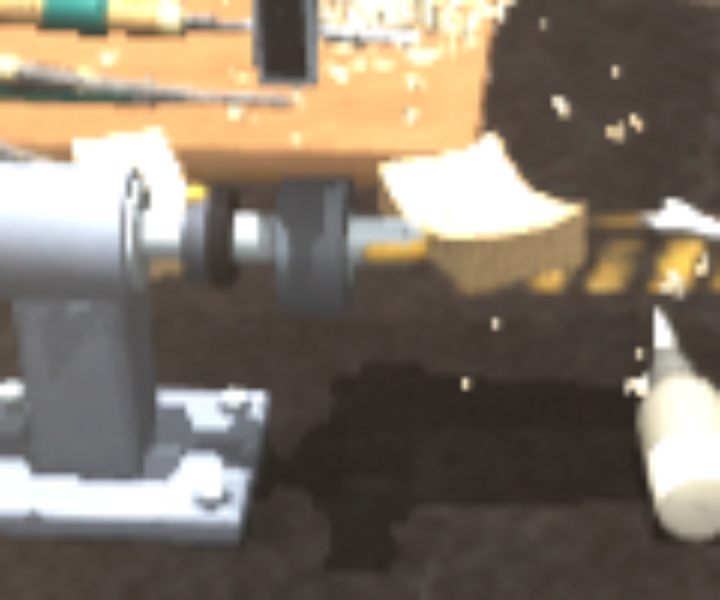

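Grey sits on the rod at (315,245), with the buffer at (210,235). Moving to the tan wheel.

Emit:
apply_moves(
  targets=[
    [[4,12,30],0.8,85],
    [[8,18,46],0.8,85],
    [[8,18,46],0.8,85],
    [[8,18,46],0.8,85],
    [[8,18,46],0.8,85],
    [[8,16,40],0.8,85],
    [[3,8,20],0,85],
  ],
)

```text
clock: 9.95
eef_pos: [485.0, 121.1, 144.5]
tool_rot: [0.393, 1.559, 1.797]
force: [0.1, -0.2, -0.0]
width: 85.3
```

```bash
python3 go.py 463.6 173.0 115 -9.2
```

```text
t 9.95 pos [485.  121.1 144.5] F [ 0.1 -0.2 -0. ] w 85.3 zang 80.44 tilt x [-0.0026  0.0113 -0.9999]
delta tool [30.09 29.57 47.36] | 63.4 roll -0.36318673578992744
```

Emit:
apply_moves(
  targets=[
    [[8,15,22],-0.4,85],
    [[8,10,16],0,85],
    [[8,3,3],0,85],
    [[3,0,0],0,85],
  ],
)

```text
clock: 10.45
eef_pos: [461.1, 169.1, 115.1]
tool_rot: [0.692, 1.559, 2.108]
force: [0.4, -0.1, -0.6]
width: 85.1
```

```bash
python3 go.py 463.6 173.0 20 -9.2
```

```text
t 10.45 pos [461.1 169.1 115.1] F [ 0.4 -0.1 -0.6] w 85.1 zang 81.1 tilt x [-0.0061  0.0103 -0.9999]
delta tool [95.15 -2.57  3.41] | 95.2 roll 0.3024374553052773
```

Emit:
apply_moves(
  targets=[
    [[15,-2.5,3.4],0.3,85],
    [[30,0,0],0,85],
    [[25,0,0],0,85],
    [[8,0,0],0,85],
  ],
)

```text
clock: 10.95
eef_pos: [466.9, 169.8, 33.4]
tool_rot: [0.472, 1.561, 1.875]
force: [-1.1, 0.9, -0.0]
width: 85.2
```

```bash
python3 go.py 463.6 173.0 20 -9.2
```

```text
t 10.95 pos [466.9 169.8  33.4] F [-1.1  0.9 -0. ] w 85.2 zang 80.41 tilt x [-0.003   0.0095 -0.9999]
delta tool [13.41  3.75  2.5 ] | 14.1 roll -0.3903406913709553
```

Emit:
apply_moves(
  targets=[
    [[9,3.5,2.5],-0.4,85],
    [[4,0,0],0,85],
    [[0,0,0],0,85],
  ],
)

```text
clock: 11.32
eef_pos: [464.4, 172.7, 19.8]
tool_rot: [0.39, 1.561, 1.8]
force: [0.3, -0.2, 0.5]
width: 85.2
```

```bash
python3 go.py 463.6 173.0 20 -9.2
```

```text
t 11.32 pos [464.4 172.7  19.8] F [ 0.3 -0.2  0.5] w 85.2 zang 80.76 tilt x [-0.0022  0.0096 -1.    ]
delta tool [-0.2   0.88  0.17] | 0.9 roll -0.03993363975820685
```

Emit:
apply_moves(
  targets=[
    [[0,0.8,0],0,45],
    [[0,0,0],0,45],
    [[0,0,0],0,45],
    [[0,0,0],0,45],
  ],
)

```text
clock: 11.82
eef_pos: [464.5, 172.6, 21.5]
tool_rot: [0.145, 1.561, 1.554]
force: [0.3, 0.5, -0.2]
width: 52.2
```

```bash
python3 go.py 463.6 173.0 20 -9.2
```

```text
t 11.82 pos [464.5 172.6  21.5] F [ 0.3  0.5 -0.2] w 52.2 zang 80.74 tilt x [ 2.0e-04  9.9e-03 -1.0e+00]
delta tool [1.53 0.94 0.22] | 1.8 roll -0.0625304969368905
```

Emit:
apply_moves(
  targets=[
    [[-15,0,0],0,45],
    [[-25,0,0],0,45],
    [[-25,0,0],0,45],
    [[-10,0,0],0,45],
  ],
)

```text
clock: 12.32
eef_pos: [464.1, 171.9, 100.2]
tool_rot: [0.221, 1.561, 1.631]
force: [0.8, 0.5, -1.0]
width: 51.7
```

```bash
python3 go.py 462 -160.4 92.5 -4.15
```

```text
t 12.32 pos [464.1 171.9 100.2] F [ 0.8  0.5 -1. ] w 51.7 zang 80.75 tilt x [-6.0e-04  9.7e-03 -1.0e+00]
delta tool [   4.5   -51.36 -328.33] | 332.3 roll -5.095149397184732
```

Emit:
apply_moves(
  targets=[
    [[0,-5,-30],-0.9,45],
    [[0,-5,-45],-0.9,45],
    [[0,-5,-45],-0.9,45],
    [[0,-5,-45],-0.9,45],
    [[0,-5,-45],-0.9,45],
    [[0,-3,-38],-0.5,45],
    [[0,0,-20],0,45],
    [[0,0,-8],0,45],
  ],
)

```text
clock: 13.32
eef_pos: [461.9, -112.1, 98.8]
tool_rot: [-0.222, 1.558, 1.282]
force: [0.7, -0.2, -0.1]
width: 52.3
```

```bash
python3 go.py 462 -160.4 92.5 -4.15
```

```text
t 13.32 pos [ 461.9 -112.1   98.8] F [ 0.7 -0.2 -0.1] w 52.3 zang 86.13 tilt x [ 0.0036  0.012  -0.9999]
delta tool [  5.72  -3.29 -48.22] | 48.7 roll 0.2802502943938183
```

Emit:
apply_moves(
  targets=[
    [[2,0,-25],0.3,45],
    [[3,0,-16],0,45],
    [[0,0,-4],0,45],
    [[0,0,0],0,45],
  ],
)

```text
clock: 13.82
eef_pos: [459.2, -155.5, 93.1]
tool_rot: [-0.19, 1.556, 1.312]
force: [0.7, 0.4, -1.1]
width: 52.0
```

```bash
python3 go.py 462 -160.4 92.5 -4.15;python3 -c "
from h import *
st()
for n,b in (('side',(140,240,240,360)),):
    q,d2,c2=grab(n); a,bb,e,f=b; cv2.imwrite(f'pics/r5{n}.png',cv2.resize(cv2.convertScaleAbs(q[a:bb,e:f],alpha=1.4),None,fx=6,fy=6)[:600])
"
```

```text
t 13.82 pos [ 459.2 -155.5   93.1] F [ 0.7  0.4 -1.1] w 52.0 zang 86.02 tilt x [ 0.0037  0.0141 -0.9999]
delta tool [ 0.56 -3.13 -4.71] | 5.7 roll 0.16816169225759303
t 13.82 part in stand: x -193.59 y 4.07 z 116.22 Fax 0.69 Flat 0.45 Fz -1.06 yaw err deg 0.17 tilt [0.0037 0.0141] w 52.0
```

View pics/r5side.png

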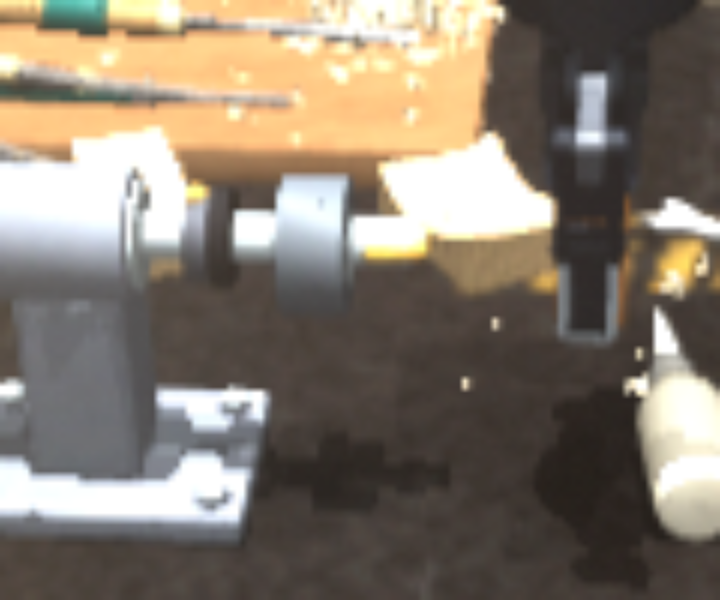

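Tan is held beside the tip at (590,240), and grey stays on the rod at (315,240).

Emit:
apply_moves(
  targets=[
    [[0,-8,-4],0.2,45],
    [[0,-14,0],0,45],
    [[0,-12,0],0,45],
    [[0,-4,0],0,45],
  ],
)

```text
clock: 14.38
eef_pos: [501.0, -160.2, 93.5]
tool_rot: [-0.292, 1.555, 1.21]
force: [-0.3, -0.0, -0.5]
width: 52.0
```

```bash
python3 -c "
from h import *
st()"
```

```text
t 14.38 part in stand: x -151.61 y 2.38 z 116.61 Fax -0.34 Flat -0.03 Fz -0.47 yaw err deg 0.18 tilt [0.0056 0.0149] w 52.0
```

Emit:
apply_moves(
  targets=[
    [[1,-1,-2.5],0.2,45],
    [[0.5,-6,0],0,45],
    [[0,-6,0],0,45],
    [[0,-6,0],0,45],
  ],
)

```text
clock: 14.88
eef_pos: [520.1, -164.3, 91.7]
tool_rot: [-0.191, 1.555, 1.306]
force: [-0.2, -0.3, 0.1]
width: 52.1
```

```bash
python3 -c "
from h import *
st()"
```

```text
t 14.88 part in stand: x -132.2 y -0.33 z 114.79 Fax -0.18 Flat -0.3 Fz 0.14 yaw err deg -0.05 tilt [0.0041 0.0151] w 52.1
```

Emit:
apply_moves(
  targets=[
    [[0,-6,0],0,45],
    [[0,-6,0],0,45],
    [[0,-5,0],0,45],
    [[0,-3,0],0,45],
    [[0,0,0],0,45],
  ],
)

```text
clock: 15.5
eef_pos: [540.7, -166.5, 91.5]
tool_rot: [-0.073, 1.556, 1.424]
force: [0.5, -0.4, -1.5]
width: 52.1
```

```bash
python3 -c "
from h import *
st()
for n,b in (('side',(160,215,240,340)),):
    q,d2,c2=grab(n); a,bb,e,f=b; cv2.imwrite(f'pics/r6{n}.png',cv2.resize(cv2.convertScaleAbs(q[a:bb,e:f],alpha=1.4),None,fx=8,fy=8)[:600])
"
```

```text
t 15.5 part in stand: x -111.44 y -1.05 z 114.6 Fax 0.49 Flat -0.37 Fz -1.49 yaw err deg -0.08 tilt [0.0021 0.0144] w 52.1
```

View pics/r6side.png

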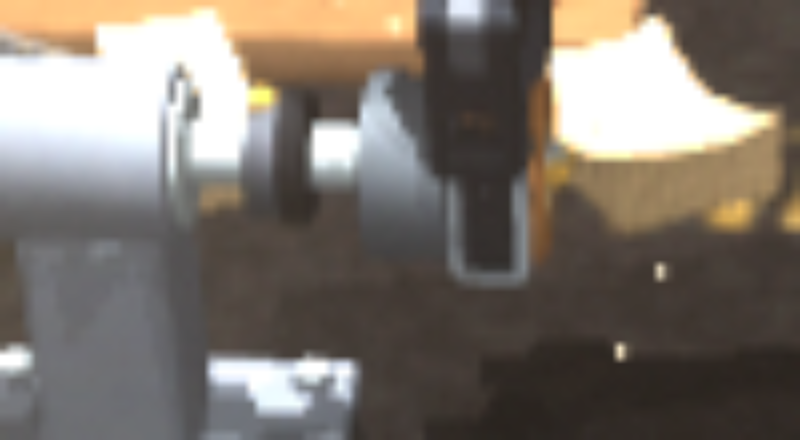

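Tan is on the rod behind grey. The buffer-to-grey gap is crop columns 318 to 360, about 12 mm. I advance gently to feel the buffer.

Emit:
apply_moves(
  targets=[
    [[0,-3,0.5],0,45],
    [[0,-3,0.5],0,45],
    [[0,-1,0],0,45],
  ],
)

```text
clock: 15.92
eef_pos: [545.7, -166.9, 91.3]
tool_rot: [0.24, 1.557, 1.736]
force: [-3.1, -0.3, 0.7]
width: 51.7
```

```bash
python3 -c "
from h import *
st()"
```

```text
t 15.93 part in stand: x -106.39 y -1.04 z 114.44 Fax -3.1 Flat -0.49 Fz 0.68 yaw err deg -0.13 tilt [-0.0023  0.0136] w 51.7
```

Emit:
apply_moves(
  targets=[
    [[0,-1,0],0,45],
    [[0,-1,0],0,45],
  ],
)

```text
clock: 16.18
eef_pos: [547.5, -167.0, 91.3]
tool_rot: [0.277, 1.557, 1.773]
force: [-2.3, -0.8, 1.2]
width: 52.1
```

```bash
python3 -c "
from h import *
st()
q,d2,c2=grab('side'); cv2.imwrite(f'pics/r7.png',cv2.resize(cv2.convertScaleAbs(q[160:215,240:340],alpha=1.4),None,fx=8,fy=8)[:600])
"
```

```text
t 16.18 part in stand: x -104.54 y -1.03 z 114.42 Fax -2.2 Flat -0.97 Fz 1.24 yaw err deg -0.13 tilt [-0.0028  0.0136] w 52.1
```

View pics/r7.png

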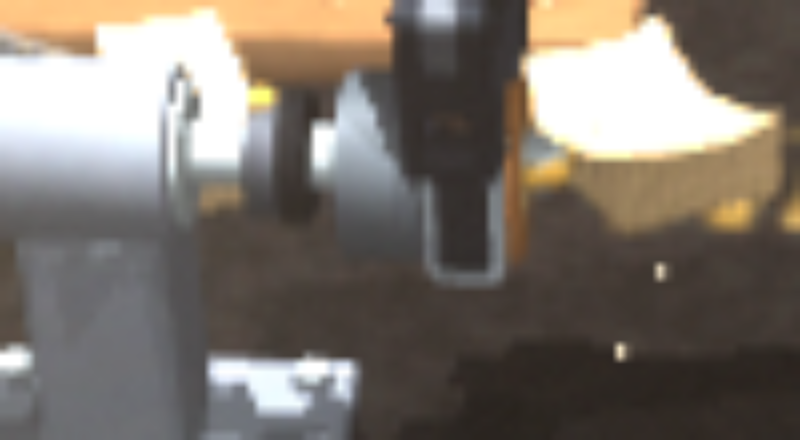

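Emit:
apply_moves(
  targets=[
    [[0,-1.5,0],0,45],
    [[0,-1.5,0],0,45],
  ],
)

```text
clock: 16.48
eef_pos: [550.9, -167.3, 91.3]
tool_rot: [0.251, 1.557, 1.747]
force: [-2.1, -0.8, -0.4]
width: 51.7
```

Emit:
apply_moves(
  targets=[
    [[0,-1,0],0,45],
  ],
)

```text
clock: 16.6
eef_pos: [552.0, -167.3, 91.3]
tool_rot: [0.243, 1.557, 1.739]
force: [-2.8, -1.1, 0.5]
width: 52.2
```

```bash
python3 -c "
from h import *
st()"
```

```text
t 16.6 part in stand: x -100.0 y -1.0 z 114.41 Fax -2.75 Flat -1.34 Fz 0.53 yaw err deg -0.13 tilt [-0.0023  0.0137] w 52.2
```

Emit:
apply_moves(
  targets=[
    [[0,-0.7,0],0,45],
  ],
)

```text
clock: 16.73
eef_pos: [552.8, -167.3, 91.3]
tool_rot: [0.249, 1.557, 1.745]
force: [-2.1, -1.5, 0.6]
width: 51.9
```

Emit:
apply_moves(
  targets=[
    [[0,-0.7,0],0,45],
  ],
)

```text
clock: 16.85
eef_pos: [553.5, -167.4, 91.3]
tool_rot: [0.253, 1.557, 1.75]
force: [-3.0, -1.3, 0.6]
width: 52.1
```

```bash
python3 -c "
from h import *
st()
q,d2,c2=grab('side'); cv2.imwrite(f'pics/r8.png',cv2.resize(cv2.convertScaleAbs(q[160:215,240:340],alpha=1.4),None,fx=8,fy=8)[:600])
"
```

```text
t 16.85 part in stand: x -98.55 y -0.96 z 114.41 Fax -2.92 Flat -1.47 Fz 0.63 yaw err deg -0.12 tilt [-0.0025  0.0137] w 52.1
```

View pics/r8.png

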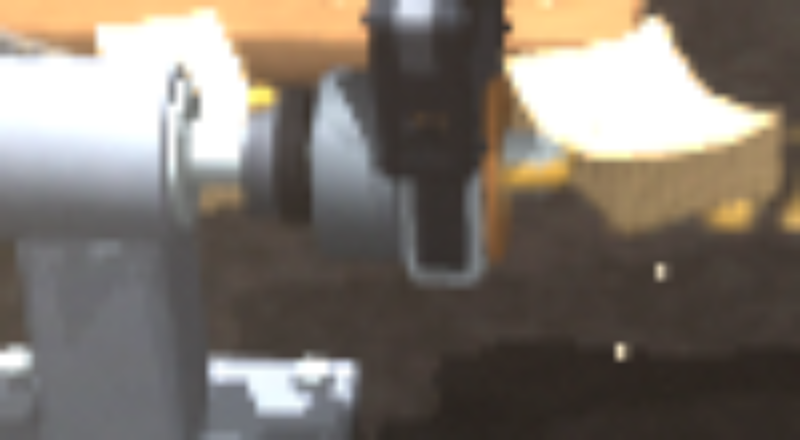

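Grey's face (315) has nearly reached the buffer (312). I continue in 0.5 mm rows.

Emit:
apply_moves(
  targets=[
    [[0,-0.5,0],0,45],
  ],
)

```text
clock: 17.02
eef_pos: [554.1, -167.4, 91.3]
tool_rot: [0.24, 1.557, 1.736]
force: [-2.6, -0.3, 0.7]
width: 52.2
```

Emit:
apply_moves(
  targets=[
    [[0,-0.5,0],0,45],
  ],
)

```text
clock: 17.15
eef_pos: [554.7, -167.4, 91.3]
tool_rot: [0.227, 1.557, 1.724]
force: [-2.1, -1.3, -0.2]
width: 51.7
```

Emit:
apply_moves(
  targets=[
    [[0,-0.5,0],0,45],
  ],
)

```text
clock: 17.27
eef_pos: [555.7, -167.3, 91.3]
tool_rot: [0.17, 1.557, 1.666]
force: [-0.2, -0.2, 0.1]
width: 52.0
```

Emit:
apply_moves(
  targets=[
    [[0,-0.4,0],0,45],
  ],
)

```text
clock: 17.4
eef_pos: [556.7, -167.1, 91.3]
tool_rot: [0.092, 1.557, 1.588]
force: [-0.2, -1.2, -0.1]
width: 51.8
```

Emit:
apply_moves(
  targets=[
    [[0,-0.4,0],0,45],
  ],
)

```text
clock: 17.52
eef_pos: [556.9, -167.0, 91.3]
tool_rot: [0.127, 1.556, 1.623]
force: [-2.2, -0.7, 0.5]
width: 51.8
```

```bash
python3 -c "
from h import *
st()
q,d2,c2=grab('side'); cv2.imwrite(f'pics/r9.png',cv2.resize(cv2.convertScaleAbs(q[160:215,240:340],alpha=1.4),None,fx=8,fy=8)[:600])
"
```

```text
t 17.52 part in stand: x -95.18 y -0.36 z 114.35 Fax -2.15 Flat -0.84 Fz 0.48 yaw err deg -0.11 tilt [-0.0007  0.0144] w 51.8
```

View pics/r9.png

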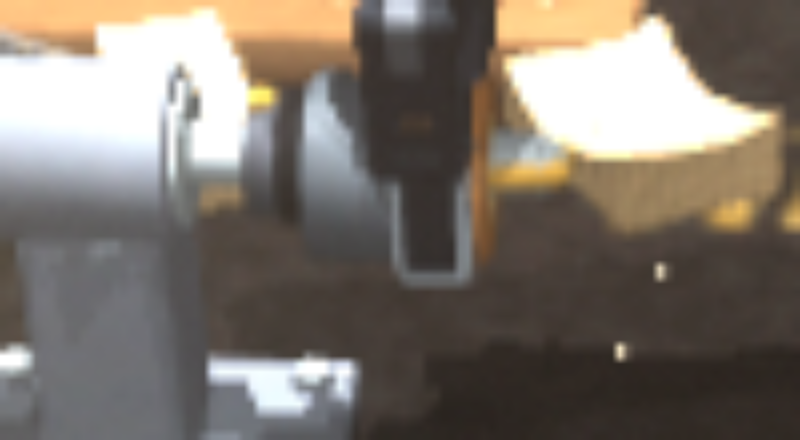

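Emit:
apply_moves(
  targets=[
    [[0,-0.5,0],0,45],
  ],
)

```text
clock: 17.7
eef_pos: [557.0, -167.0, 91.2]
tool_rot: [0.19, 1.556, 1.686]
force: [-3.3, -0.9, 1.1]
width: 52.0
```

Emit:
apply_moves(
  targets=[
    [[0,-0.5,0],0,45],
  ],
)

```text
clock: 17.82
eef_pos: [557.0, -167.0, 91.2]
tool_rot: [0.252, 1.556, 1.749]
force: [-4.0, -0.3, 0.7]
width: 52.0
```

Emit:
apply_moves(
  targets=[
    [[0,-0.5,0],0,45],
  ],
)

```text
clock: 17.95
eef_pos: [557.1, -167.0, 91.2]
tool_rot: [0.31, 1.556, 1.807]
force: [-3.1, -0.1, 2.5]
width: 52.0
```

Emit:
apply_moves(
  targets=[
    [[0,-1,0],0,45],
  ],
)

```text
clock: 18.08
eef_pos: [557.3, -167.0, 91.1]
tool_rot: [0.411, 1.555, 1.908]
force: [-4.5, 0.1, 3.2]
width: 52.0
```

```bash
python3 -c "
from h import *
st()"
```

```text
t 18.07 part in stand: x -94.73 y -0.33 z 114.22 Fax -4.5 Flat -0.26 Fz 3.24 yaw err deg -0.13 tilt [-0.0052  0.0148] w 52.0
```

The stack has closed on the buffer: 0.5–1 mm commands now stall at tan x ≈ -95 mm with 4–5 N. I let go of tan here and fetch the cap.

Emit:
apply_moves(
  targets=[
    [[0,0.3,0],0,45],
    [[0,0,0],0,85],
    [[0,0,0],0,85],
    [[0,0,0],0,85],
    [[-15,0,0],0,85],
    [[-30,0,0],0,85],
    [[-35,0,0],0,85],
    [[-12,0,0],0,85],
  ],
)

```text
clock: 19.08
eef_pos: [561.7, -167.4, 188.4]
tool_rot: [-0.211, 1.555, 1.287]
force: [-0.1, -0.3, 0.6]
width: 85.1
```

```bash
python3 go.py 414.5 181 115 -9.2;python3 -c "
from h import *
for n,b in (('side',(140,240,240,360)),):
    q,d2,c2=grab(n); a,bb,e,f=b; cv2.imwrite(f'pics/r10{n}.png',cv2.resize(cv2.convertScaleAbs(q[a:bb,e:f],alpha=1.4),None,fx=6,fy=6)[:600]); np.save('side10.npy',d2); cv2.imwrite('side10.png',q)
"
```

```text
t 19.07 pos [ 561.7 -167.4  188.4] F [-0.1 -0.3  0.6] w 85.1 zang 85.84 tilt x [ 0.0045  0.0153 -0.9999]
delta tool [ 78.06 172.35 335.61] | 385.3 roll 5.036957577118638
```

View pics/r10side.png

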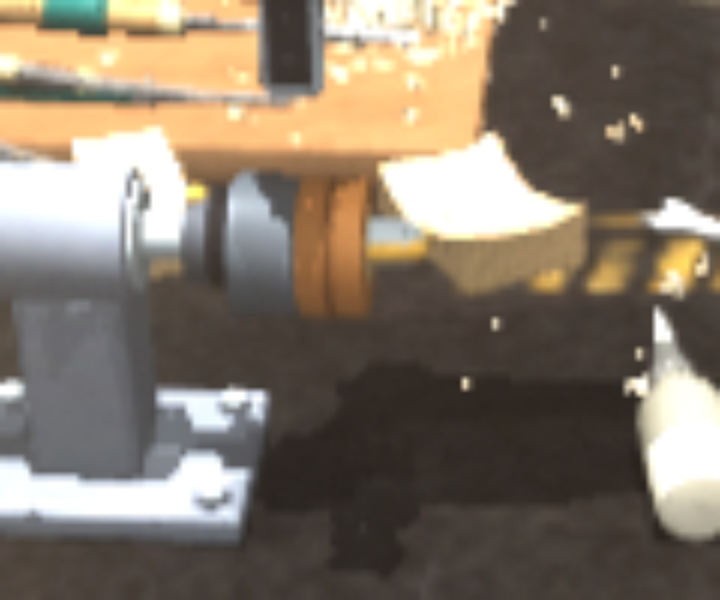

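Both wheels are on the rod: tan (332,245), grey (262,240), buffer (215,235), with no visible gaps. Next is the cap.

Emit:
apply_moves(
  targets=[
    [[3,12,28],0.8,85],
    [[8,23,46],0.8,85],
    [[8,23,46],0.8,85],
    [[8,23,46],0.8,85],
    [[8,23,46],0.8,85],
    [[8,20,40],0.8,85],
    [[5,10,20],0,85],
    [[0,5,10],0,85],
  ],
)

```text
clock: 20.12
eef_pos: [452.3, 135.8, 139.4]
tool_rot: [0.037, 1.557, 1.445]
force: [-0.5, 0.5, -0.8]
width: 85.1
```

```bash
python3 go.py 414.2 181 110 -9.2
```

```text
t 20.12 pos [452.3 135.8 139.4] F [-0.5  0.5 -0.8] w 85.1 zang 80.64 tilt x [ 0.0017  0.0134 -0.9999]
delta tool [29.95 44.94 38.  ] | 66.0 roll -0.15686432538935335
```

Emit:
apply_moves(
  targets=[
    [[8,20,16],0,85],
    [[8,16,14],0,85],
    [[8,5,5],0,85],
    [[3,0,0],0,85],
  ],
)

```text
clock: 20.62
eef_pos: [418.2, 176.7, 111.8]
tool_rot: [-0.06, 1.558, 1.345]
force: [0.2, 0.0, 0.1]
width: 85.0
```

```bash
python3 go.py 414.2 181 21 -9.2
```

```text
t 20.62 pos [418.2 176.7 111.8] F [0.2 0.  0.1] w 85.0 zang 80.48 tilt x [ 0.0028  0.0123 -0.9999]
delta tool [90.87  4.74  2.44] | 91.0 roll -0.32471998310804295
```

Emit:
apply_moves(
  targets=[
    [[15,4,2],-0.3,85],
    [[30,0,0],0,85],
    [[22,0,0],0,85],
    [[6,0,0],0,85],
  ],
)

```text
clock: 21.12
eef_pos: [420.0, 176.3, 37.1]
tool_rot: [-0.459, 1.557, 0.943]
force: [0.1, -0.1, -0.1]
width: 85.2
```

```bash
python3 go.py 414.2 181 21 -9.2
```

```text
t 21.12 pos [420.  176.3  37.1] F [ 0.1 -0.1 -0.1] w 85.2 zang 80.33 tilt x [ 0.0081  0.0112 -0.9999]
delta tool [16.13  6.57  3.46] | 17.8 roll -0.46888091605702087
```

Emit:
apply_moves(
  targets=[
    [[9,6,3.4],-0.5,85],
    [[5,0,0],0,85],
    [[1,0,0],0,85],
  ],
)

```text
clock: 21.5
eef_pos: [417.5, 177.3, 20.6]
tool_rot: [-0.614, 1.558, 0.791]
force: [-0.1, -0.6, 0.7]
width: 85.4
```

```bash
python3 go.py 414.2 181 21 -9.2
```

```text
t 21.5 pos [417.5 177.3  20.6] F [-0.1 -0.6  0.7] w 85.4 zang 80.49 tilt x [ 0.0092  0.0093 -0.9999]
delta tool [-0.38  3.89  3.09] | 5.0 roll -0.30934788730782614
```

Emit:
apply_moves(
  targets=[
    [[-0.4,3.5,3],-0.3,85],
    [[0,0,0],0,85],
  ],
)

```text
clock: 21.75
eef_pos: [415.4, 180.2, 21.2]
tool_rot: [-0.682, 1.557, 0.726]
force: [-0.7, 1.0, 0.4]
width: 85.0
```

```bash
python3 go.py 414.2 181 21 -9.2
python3 - <<'E'
from h import *
q,d2,c2=grab('side')
b=cv2.resize(q[250:370,270:410],None,fx=5,fy=5); cv2.imwrite('pics/pre5.png',b)
E
```

```text
t 21.75 pos [415.4 180.2  21.2] F [-0.7  1.   0.4] w 85.0 zang 80.69 tilt x [ 0.0102  0.0091 -0.9999]
delta tool [0.22 1.31 0.62] | 1.5 roll -0.10522711018602493
```

View pics/pre5.png

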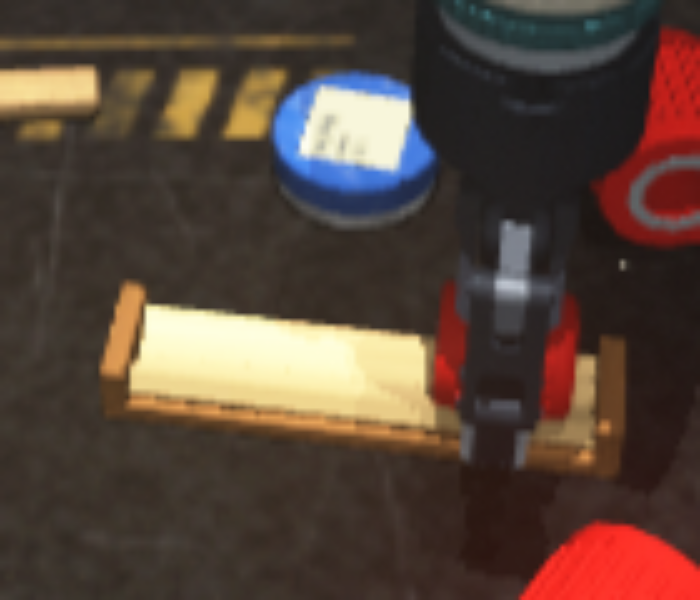

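The fingers straddle the cap at (505,350), centred within about 1 mm. Closing.

Emit:
apply_moves(
  targets=[
    [[-0.5,1.2,0.6],0,36],
    [[0,0,0],0,36],
    [[0,0,0],0,36],
    [[0,0,0],0,36],
    [[0,0,0],0,36],
  ],
)

```text
clock: 22.42
eef_pos: [414.6, 180.5, 22.6]
tool_rot: [-0.811, 1.557, 0.597]
force: [0.7, -0.0, -0.9]
width: 41.9
```

```bash
python3 go.py 414.2 181 21 -9.2
```

```text
t 22.43 pos [414.6 180.5  22.6] F [ 0.7 -0.  -0.9] w 41.9 zang 80.7 tilt x [ 0.0116  0.0079 -0.9999]
delta tool [1.55 0.47 0.37] | 1.7 roll -0.1019074208504982
```

Emit:
apply_moves(
  targets=[
    [[-15,0,0],0,36],
    [[-25,0,0],0,36],
    [[-25,0,0],0,36],
    [[-16,0,0],0,36],
  ],
)

```text
clock: 22.92
eef_pos: [412.3, 179.8, 104.2]
tool_rot: [-0.726, 1.561, 0.684]
force: [-0.3, 0.2, -0.4]
width: 41.8
```

```bash
sed -i 's/-23.1\*R/-OFF*R/; s/^O=np/OFF=14.5\nO=np/' h.py; python3 go.py 452 -159.7 100.5 -4.15
```

```text
t 22.93 pos [412.3 179.8 104.2] F [-0.3  0.2 -0.4] w 41.8 zang 80.77 tilt x [ 0.0076  0.0062 -1.    ]
delta tool [   1.87  -93.62 -328.71] | 341.8 roll -5.079737140991488
```

Emit:
apply_moves(
  targets=[
    [[0,-14,-28],-0.9,36],
    [[0,-12,-44],-0.9,36],
    [[0,-12,-44],-0.9,36],
    [[0,-12,-44],-0.9,36],
    [[0,-10,-44],-0.9,36],
    [[0,-8,-40],-0.5,36],
    [[0,0,-24],0,36],
    [[0,0,-10],0,36],
  ],
)

```text
clock: 23.92
eef_pos: [452.0, -111.0, 102.4]
tool_rot: [-0.753, 1.554, 0.75]
force: [0.0, -0.3, -1.1]
width: 42.1
```

```bash
python3 go.py 452 -159.7 100.5 -4.15
```

```text
t 23.93 pos [ 452.  -111.   102.4] F [ 0.  -0.3 -1.1] w 42.1 zang 86.1 tilt x [ 0.0121  0.0113 -0.9999]
delta tool [  1.34  -3.29 -48.56] | 48.7 roll 0.2514109664366604
```

Emit:
apply_moves(
  targets=[
    [[1,0,-25],0.3,36],
    [[0.5,0,-16],0,36],
    [[0,-3,-5],0,36],
    [[0,0,0],0,36],
  ],
)

```text
clock: 24.42
eef_pos: [452.6, -155.7, 100.4]
tool_rot: [-0.693, 1.552, 0.807]
force: [-0.3, 0.3, -0.3]
width: 42.0
```

```bash
python3 -c "
from h import *
st()
for n,b in (('side',(140,240,240,360)),('top',(180,320,390,490))):
    q,d2,c2=grab(n); a,bb,e,f=b; cv2.imwrite(f'pics/r11{n}.png',cv2.resize(cv2.convertScaleAbs(q[a:bb,e:f],alpha=1.4),None,fx=6,fy=6)[:600])
"
```

```text
t 24.43 part in stand: x -200.25 y 3.46 z 114.85 Fax -0.29 Flat 0.32 Fz -0.31 yaw err deg 0.13 tilt [0.0132 0.0138] w 42.0
```

View pics/r11side.png

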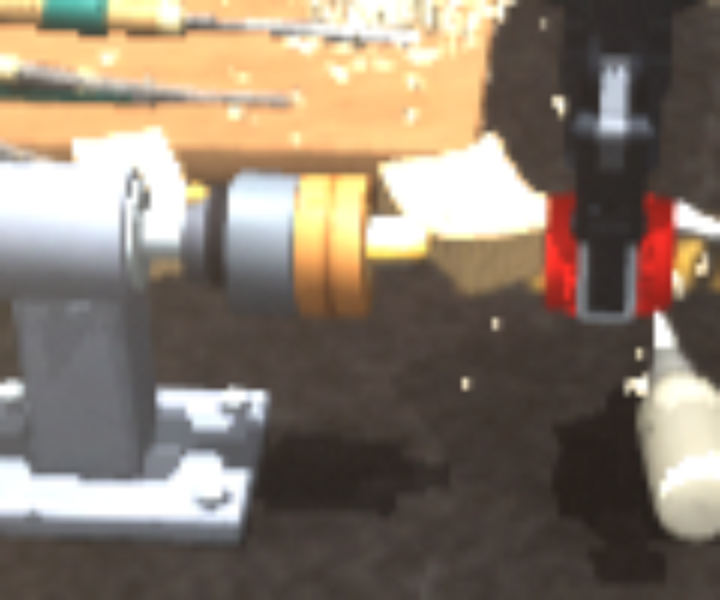

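View pics/r11top.png

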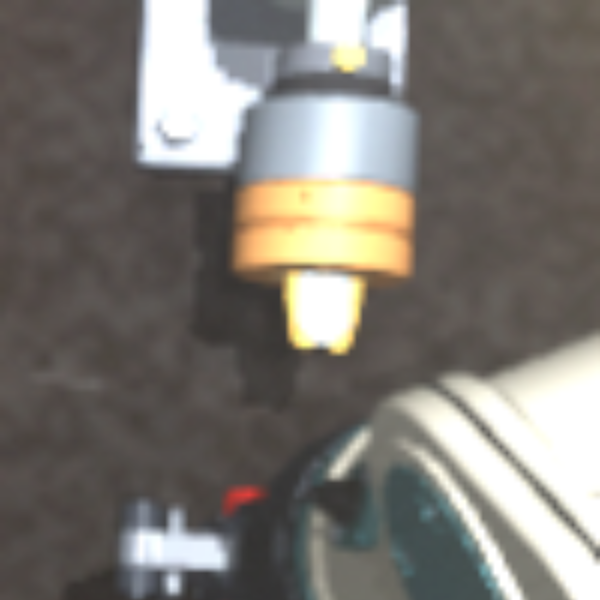

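Side view: cap (610,252) is in line ahead of the tip (425,240). I check the cap's height and lateral offset against the rod by fitting cylinders to the depth.

Run:
```python
from h import *
from scipy.optimize import least_squares
st()
q,d,c=grab('side'); s=status.read_state()
hsv=cv2.cvtColor(q,cv2.COLOR_BGR2HSV)
v,u=np.mgrid[:480,:640]
x=np.stack([(u-c['cx'])/c['fx']*d,(v-c['cy'])/c['fy']*d,d],-1); W=(x-np.array(c['t']))@np.array(c['R'])
def local(w):
    dd=w[:,:2]-O; return np.c_[dd@[np.cos(TH),np.sin(TH)],dd@[-np.sin(TH),np.cos(TH)],w[:,2]]
m=((hsv[...,0]<6)|(hsv[...,0]>172))&(hsv[...,1]>150)&(u>320)&(u<360)&(v>160)&(v<200)
L=local(W[m]); L=L[(L[:,2]>85)&(L[:,2]<145)&(abs(L[:,1])<40)]
def fit(L,r):
    f=lambda p:np.hypot(L[:,1]-p[0],L[:,2]-p[1])-r
    o=least_squares(f,[0,113],loss='soft_l1',f_scale=.5); return o.x.round(2),np.median(abs(f(o.x))).round(2)
print('cap',len(L),fit(L,21.5),'x',np.percentile(L[:,0],[2,98]).round(1))
A=local(W[160:205,270:312].reshape(-1,3))
t=A[(A[:,0]>-105)&(A[:,0]<-86)&(A[:,2]>95)&(A[:,2]<145)&(abs(A[:,1])<32)]; print('tan',len(t),fit(t,26.5))
g=A[(A[:,0]>-80)&(A[:,0]<-62)&(A[:,2]>95)&(A[:,2]<145)&(abs(A[:,1])<32)]; print('grey',len(g),fit(g,26.5))
h=local(W[150:200,220:262].reshape(-1,3)); h=h[(h[:,0]>-25)&(h[:,0]<30)&(h[:,2]>100)&(h[:,2]<146)&(abs(h[:,1])<30)]; print('housing',len(h),fit(h,26.5))
```

```text
t 24.52 part in stand: x -200.58 y 3.85 z 114.86 Fax 0.53 Flat -0.87 Fz -0.34 yaw err deg 0.18 tilt [0.0128 0.0138] w 41.8
cap 181 (array([  3.61, 113.91]), np.float64(0.95)) x [-222.7 -177.2]
tan 189 (array([ -0.38, 111.61]), np.float64(1.08))
grey 183 (array([ -1.1 , 111.56]), np.float64(0.9))
housing 482 (array([ -1.51, 113.95]), np.float64(0.92))
```

In the same camera the cap's axis is at the rod's height (113.9 vs 114.0). It needs about -4.5 mm sideways. Its centre is at x -200, agreeing with the robot.

Emit:
apply_moves(
  targets=[
    [[0,-6,-4.5],0.2,36],
    [[0,-12,0],0,36],
    [[0,-12,0],0,36],
    [[0,-3,0],0,36],
  ],
)

```text
clock: 25.08
eef_pos: [488.2, -161.4, 101.0]
tool_rot: [-0.715, 1.551, 0.785]
force: [0.0, 0.1, -1.0]
width: 42.0
```

```bash
python3 -c "
from h import *
st()"
```

```text
t 25.07 part in stand: x -164.37 y 0.42 z 115.49 Fax 0.03 Flat 0.12 Fz -1.04 yaw err deg 0.1 tilt [0.0142 0.0142] w 42.0
```

Emit:
apply_moves(
  targets=[
    [[0.5,-2,-1.2],0.1,36],
    [[0,-2,0],0,36],
  ],
)

```text
clock: 25.32
eef_pos: [492.1, -162.8, 100.3]
tool_rot: [-0.677, 1.551, 0.821]
force: [0.1, 0.1, -1.1]
width: 41.8
```

```bash
python3 -c "
from h import *
st()"
```

```text
t 25.32 part in stand: x -160.35 y -0.75 z 114.77 Fax 0.05 Flat 0.12 Fz -1.1 yaw err deg -0.0 tilt [0.0134 0.0143] w 41.8
```

Aligned. Now I push on in small rows, reading the force each time.

Emit:
apply_moves(
  targets=[
    [[0,-2,0],0,36],
    [[0,-2,0],0,36],
  ],
)

```text
clock: 25.58
eef_pos: [495.9, -163.2, 100.3]
tool_rot: [-0.657, 1.552, 0.841]
force: [0.5, 0.5, -1.1]
width: 41.9
```

Emit:
apply_moves(
  targets=[
    [[0,-2,0],0,36],
    [[0,-2,0],0,36],
  ],
)

```text
clock: 25.82
eef_pos: [500.0, -163.5, 100.4]
tool_rot: [-0.656, 1.552, 0.842]
force: [0.2, -0.4, -0.5]
width: 42.2
```

Emit:
apply_moves(
  targets=[
    [[0,-2,0],0,36],
  ],
)

```text
clock: 25.95
eef_pos: [502.1, -163.7, 100.4]
tool_rot: [-0.656, 1.552, 0.842]
force: [0.9, -0.1, -0.3]
width: 42.2
```

```bash
python3 -c "
from h import *
st()"
```

```text
t 25.95 part in stand: x -150.31 y -0.91 z 114.89 Fax 0.87 Flat -0.02 Fz -0.33 yaw err deg -0.01 tilt [0.0126 0.0141] w 42.2
```

Emit:
apply_moves(
  targets=[
    [[0,-2,0],0,36],
  ],
)

```text
clock: 26.08
eef_pos: [504.2, -163.9, 100.4]
tool_rot: [-0.657, 1.552, 0.841]
force: [-0.2, -0.4, -0.9]
width: 42.0
```

Emit:
apply_moves(
  targets=[
    [[0,-2,0],0,36],
  ],
)

```text
clock: 26.2
eef_pos: [506.4, -164.0, 100.4]
tool_rot: [-0.654, 1.552, 0.844]
force: [1.2, -0.1, -0.5]
width: 42.0
```

Emit:
apply_moves(
  targets=[
    [[0,-2,0],0,36],
  ],
)

```text
clock: 26.32
eef_pos: [508.3, -164.3, 100.4]
tool_rot: [-0.646, 1.552, 0.852]
force: [-1.3, -0.4, -0.8]
width: 41.9
```

```bash
python3 -c "
from h import *
st()"
```

```text
t 26.32 part in stand: x -144.06 y -1.02 z 114.92 Fax -1.25 Flat -0.49 Fz -0.76 yaw err deg -0.01 tilt [0.0122 0.014 ] w 41.9
```

Emit:
apply_moves(
  targets=[
    [[0,-1.5,0],0,36],
  ],
)

```text
clock: 26.45
eef_pos: [509.4, -164.5, 100.3]
tool_rot: [-0.604, 1.553, 0.894]
force: [-1.5, 1.0, -0.7]
width: 42.3
```

Emit:
apply_moves(
  targets=[
    [[0,-1.5,0],0,36],
  ],
)

```text
clock: 26.58
eef_pos: [510.0, -164.5, 100.1]
tool_rot: [-0.506, 1.554, 0.992]
force: [-2.5, -0.2, -1.8]
width: 41.8
```

Emit:
apply_moves(
  targets=[
    [[0,-1.5,0],0,36],
  ],
)

```text
clock: 26.7
eef_pos: [510.5, -164.6, 99.8]
tool_rot: [-0.389, 1.555, 1.109]
force: [-3.7, -0.4, 1.2]
width: 41.8
```

```bash
python3 -c "
from h import *
st()"
```

```text
t 26.7 part in stand: x -141.82 y -1.14 z 114.35 Fax -3.68 Flat -0.63 Fz 1.23 yaw err deg -0.03 tilt [0.0069 0.0139] w 41.8
```

Emit:
apply_moves(
  targets=[
    [[-0.3,-2.5,0],0,36],
  ],
)

```text
clock: 26.82
eef_pos: [511.2, -164.7, 99.7]
tool_rot: [-0.151, 1.557, 1.347]
force: [-6.6, 0.1, 0.8]
width: 41.7
```

Emit:
apply_moves(
  targets=[
    [[-0.3,-2.5,0],0,36],
  ],
)

```text
clock: 26.95
eef_pos: [511.5, -164.6, 99.5]
tool_rot: [0.179, 1.557, 1.677]
force: [-6.8, -0.0, 2.1]
width: 42.0
```

```bash
python3 -c "
from h import *
st()"
```

```text
t 26.95 part in stand: x -140.62 y -1.14 z 113.99 Fax -6.77 Flat -0.53 Fz 2.08 yaw err deg -0.04 tilt [-0.0015  0.0139] w 42.0
```

Emit:
apply_moves(
  targets=[
    [[-0.5,-5,0],0,36],
  ],
)

```text
clock: 27.08
eef_pos: [512.7, -164.9, 99.3]
tool_rot: [0.677, 1.554, 2.175]
force: [-11.6, 1.3, 4.3]
width: 41.8
```

```bash
python3 -c "
from h import *
st()"
```

```text
t 27.07 part in stand: x -139.33 y -1.28 z 113.75 Fax -11.63 Flat 0.46 Fz 4.28 yaw err deg -0.06 tilt [-0.0095  0.0138] w 41.8
```

Emit:
apply_moves(
  targets=[
    [[-2,-5,0],0,36],
  ],
)

```text
clock: 27.2
eef_pos: [514.7, -165.0, 100.3]
tool_rot: [0.922, 1.55, 2.42]
force: [-5.8, 0.7, -3.0]
width: 42.0
```

```bash
python3 -c "
from h import *
st()
q,d2,c2=grab('side'); cv2.imwrite(f'pics/r12.png',cv2.resize(cv2.convertScaleAbs(q[150:215,240:340],alpha=1.4),None,fx=8,fy=8)[:600])
"
```

```text
t 27.2 part in stand: x -137.26 y -1.28 z 114.82 Fax -5.84 Flat 0.25 Fz -3.04 yaw err deg -0.05 tilt [-0.0159  0.014 ] w 42.0
```

View pics/r12.png

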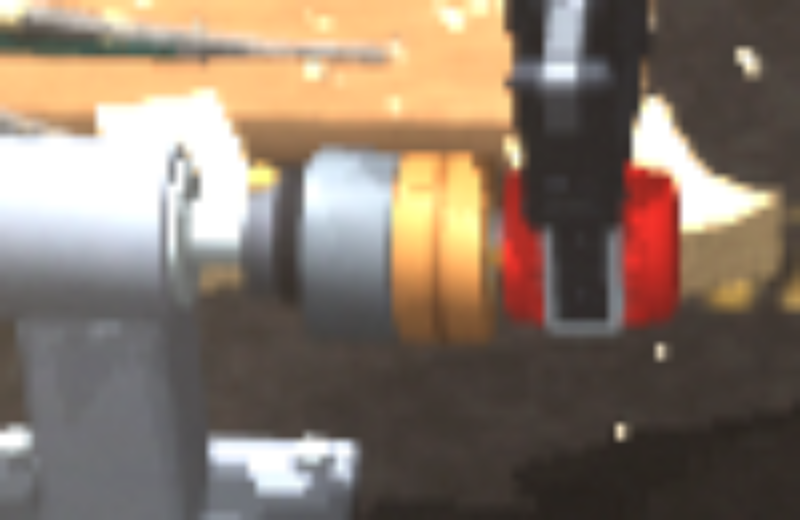

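The cap is over the leaves' ramps, with drag of about 6–12 N. The tan-to-cap gap in the crop is columns 492 to 505, about 4 mm.

Emit:
apply_moves(
  targets=[
    [[0.2,-2.5,0.3],0,36],
  ],
)

```text
clock: 27.38
eef_pos: [516.4, -164.9, 100.0]
tool_rot: [0.998, 1.548, 2.495]
force: [-6.3, 0.1, 2.6]
width: 41.8
```

```bash
python3 -c "
from h import *
st()"
```

```text
t 27.38 part in stand: x -135.53 y -1.07 z 114.51 Fax -6.29 Flat -0.33 Fz 2.64 yaw err deg -0.06 tilt [-0.0184  0.0139] w 41.8
```

Regripping here lets the cap settle level on the rod, since the tool has crept 1.7° in pitch. It also gives a clean force baseline for the final press.

Emit:
apply_moves(
  targets=[
    [[0,0,0],0,50],
    [[0,0,0],0,55],
    [[0,0,0],0,55],
  ],
)

```text
clock: 27.75
eef_pos: [520.0, -164.9, 100.9]
tool_rot: [0.75, 1.553, 2.248]
force: [0.3, -0.2, 0.4]
width: 55.1
```

```bash
python3 -c "
from h import *
st()
q,d2,c2=grab('side'); cv2.imwrite(f'pics/r13.png',cv2.resize(cv2.convertScaleAbs(q[150:215,240:340],alpha=1.4),None,fx=8,fy=8)[:600])
"
```

```text
t 27.75 part in stand: x -132.06 y -0.77 z 115.4 Fax 0.35 Flat -0.21 Fz 0.39 yaw err deg -0.05 tilt [-0.0113  0.0141] w 55.1
```

View pics/r13.png

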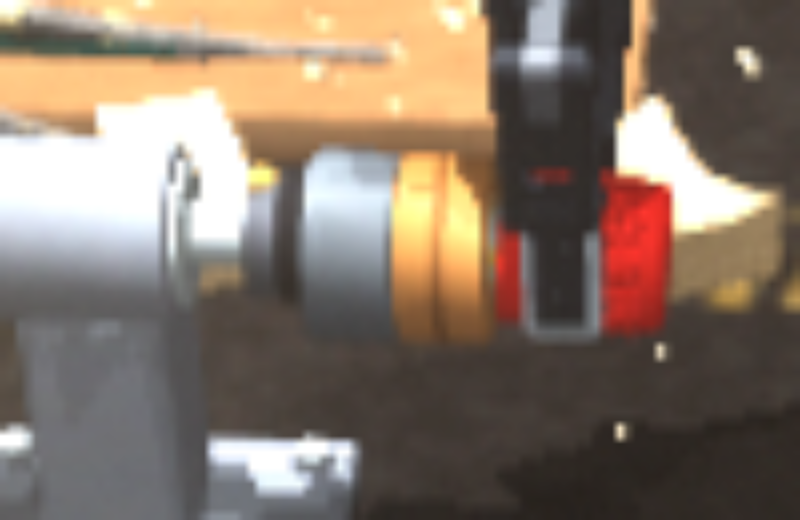

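Emit:
apply_moves(
  targets=[
    [[0,2,0],0,55],
    [[0,0,0],0,36],
    [[0,0,0],0,36],
    [[0,0,0],0,36],
  ],
)

```text
clock: 28.3
eef_pos: [518.1, -164.9, 101.4]
tool_rot: [0.743, 1.554, 2.24]
force: [0.4, 0.3, 0.8]
width: 42.2
```

```bash
python3 -c "
from h import *
st()
q,d2,c2=grab('side'); cv2.imwrite(f'pics/r14.png',cv2.resize(cv2.convertScaleAbs(q[150:215,240:340],alpha=1.4),None,fx=8,fy=8)[:600])
q,d2,c2=grab('top'); cv2.imwrite(f'pics/r14t.png',cv2.resize(cv2.convertScaleAbs(q[180:260,400:480],alpha=1.2),None,fx=7,fy=7)[:600])
"
```

```text
t 28.3 part in stand: x -133.97 y -0.92 z 115.92 Fax 0.37 Flat 0.37 Fz 0.82 yaw err deg -0.05 tilt [-0.0107  0.0135] w 42.2
```

View pics/r14.png

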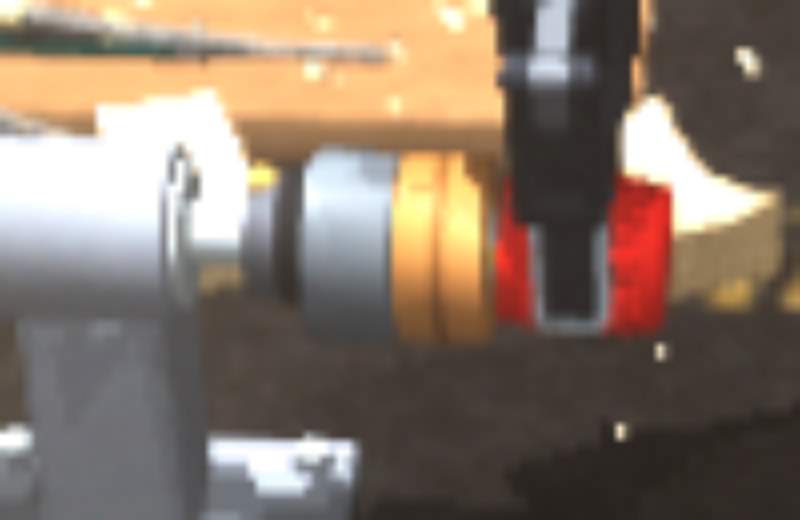

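View pics/r14t.png

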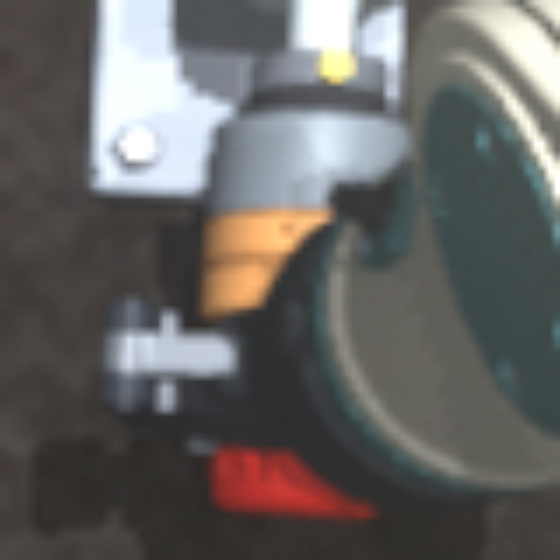

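Emit:
apply_moves(
  targets=[
    [[0,-1.5,0],0,36],
  ],
)

```text
clock: 28.52
eef_pos: [518.1, -164.9, 101.3]
tool_rot: [0.875, 1.552, 2.372]
force: [-6.3, 1.3, 6.7]
width: 41.6
```

Emit:
apply_moves(
  targets=[
    [[0,-1.5,0],0,36],
  ],
)

```text
clock: 28.65
eef_pos: [518.0, -164.9, 101.3]
tool_rot: [0.992, 1.549, 2.489]
force: [-5.5, 1.6, 7.1]
width: 41.8
```

```bash
python3 -c "
from h import *
st()"
```

```text
t 28.65 part in stand: x -133.9 y -0.9 z 115.78 Fax -5.56 Flat 1.18 Fz 7.07 yaw err deg -0.06 tilt [-0.0172  0.0131] w 41.8
```

Emit:
apply_moves(
  targets=[
    [[-1,-2.5,0],0,36],
  ],
)

```text
clock: 28.78
eef_pos: [518.0, -165.1, 101.7]
tool_rot: [1.122, 1.545, 2.62]
force: [-5.7, 1.7, -0.5]
width: 41.6
```

```bash
python3 -c "
from h import *
st()"
```

```text
t 28.77 part in stand: x -133.85 y -1.07 z 116.15 Fax -5.78 Flat 1.28 Fz -0.49 yaw err deg -0.06 tilt [-0.0225  0.0129] w 41.6
```

Emit:
apply_moves(
  targets=[
    [[-0.3,-4,0],0,36],
  ],
)

```text
clock: 28.9
eef_pos: [518.1, -165.2, 101.3]
tool_rot: [1.249, 1.538, 2.747]
force: [-11.4, 1.3, 11.1]
width: 41.8
```

```bash
python3 -c "
from h import *
st()"
```

```text
t 28.9 part in stand: x -133.6 y -1.12 z 115.84 Fax -11.48 Flat 0.51 Fz 11.07 yaw err deg -0.08 tilt [-0.0306  0.0128] w 41.8
```

```bash
python3 -c "
from h import *
st(); s=status.read_state(); print(s['torque'].round(2))
q,d2,c2=grab('side'); cv2.imwrite(f'pics/r15.png',cv2.resize(cv2.convertScaleAbs(q[160:205,265:335],alpha=1.4),None,fx=11,fy=11,interpolation=cv2.INTER_CUBIC)[:600])
"
```

```text
t 28.9 part in stand: x -133.6 y -1.12 z 115.84 Fax -11.48 Flat 0.51 Fz 11.07 yaw err deg -0.08 tilt [-0.0306  0.0128] w 41.8
[0.3  2.09 0.02]
```

View pics/r15.png

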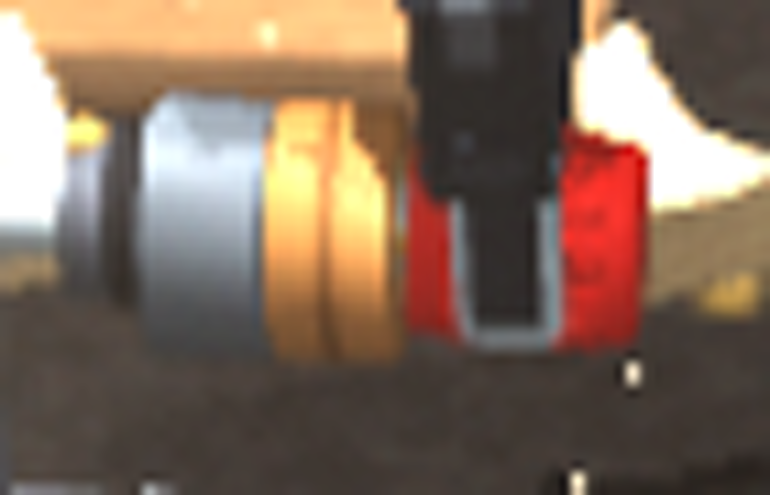

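Emit:
apply_moves(
  targets=[
    [[-2,-4,0],0,36],
  ],
)

```text
clock: 29.08
eef_pos: [518.2, -165.3, 102.1]
tool_rot: [1.326, 1.529, 2.823]
force: [-5.1, 0.7, -4.0]
width: 41.7
```

```bash
python3 -c "
from h import *
st(); s=status.read_state(); print(s['torque'].round(2))"
```

```text
t 29.07 part in stand: x -133.37 y -1.21 z 116.57 Fax -5.12 Flat 0.3 Fz -4.0 yaw err deg -0.08 tilt [-0.0392  0.0129] w 41.7
[0.15 1.11 0.02]
```

Emit:
apply_moves(
  targets=[
    [[-1.5,-5.5,0],0,36],
  ],
)

```text
clock: 29.2
eef_pos: [519.5, -165.4, 102.1]
tool_rot: [1.375, 1.521, 2.872]
force: [-7.0, 1.8, -0.0]
width: 41.5
```

```bash
python3 -c "
from h import *
st(); s=status.read_state(); print(s['torque'].round(2))"
```

```text
t 29.2 part in stand: x -131.91 y -1.24 z 116.62 Fax -7.09 Flat 1.27 Fz -0.02 yaw err deg -0.08 tilt [-0.0481  0.0133] w 41.5
[0.26 1.44 0.05]
```

```bash
python3 -c "
from h import *
q,d2,c2=grab('side'); st(); cv2.imwrite(f'pics/r16.png',cv2.resize(cv2.convertScaleAbs(q[160:205,265:335],alpha=1.4),None,fx=11,fy=11,interpolation=cv2.INTER_CUBIC)[:600])
"
```

```text
t 29.25 part in stand: x -131.3 y -1.18 z 116.6 Fax -5.76 Flat 0.73 Fz -1.08 yaw err deg -0.09 tilt [-0.0476  0.0135] w 42.1
```

View pics/r16.png

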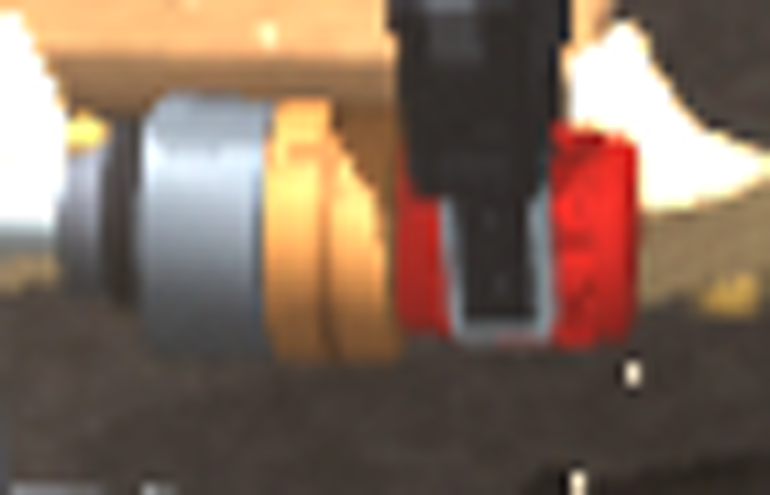

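The cap's mouth (400) is now just at tan's face. The hand's pitch has crept again, so I unload, regrip level, then do the final press.

Emit:
apply_moves(
  targets=[
    [[0,1.5,0],0,36],
    [[0,0,0],0,50],
    [[0,0,0],0,55],
    [[0,0,0],0,55],
  ],
)

```text
clock: 29.75
eef_pos: [521.0, -165.4, 102.3]
tool_rot: [1.335, 1.526, 2.832]
force: [-0.7, 0.6, -0.5]
width: 55.2
```

```bash
python3 -c "
from h import *
q,d2,c2=grab('side'); st(); cv2.imwrite(f'pics/r17.png',cv2.resize(cv2.convertScaleAbs(q[160:205,265:335],alpha=1.4),None,fx=11,fy=11,interpolation=cv2.INTER_CUBIC)[:600])
"
```

```text
t 29.8 part in stand: x -130.56 y -1.09 z 116.8 Fax 0.41 Flat 0.36 Fz -0.22 yaw err deg -0.08 tilt [-0.0429  0.0138] w 54.7
```

View pics/r17.png

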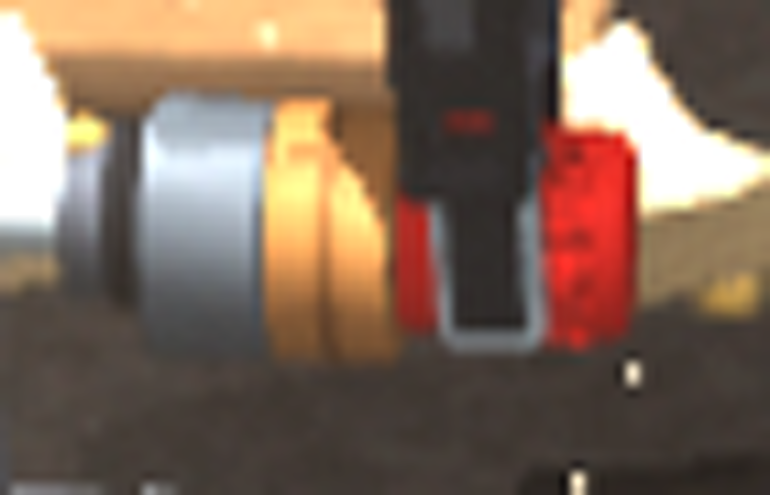

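Emit:
apply_moves(
  targets=[
    [[0.5,3,0],0,55],
    [[0,0,0],0,36],
    [[0,0,0],0,36],
    [[0,0,0],0,36],
  ],
)

```text
clock: 30.3
eef_pos: [517.5, -165.1, 101.9]
tool_rot: [1.336, 1.525, 2.833]
force: [-0.4, -0.6, -0.4]
width: 41.7
```

```bash
python3 -c "
from h import *
st(); s=status.read_state(); print(s['eef_pos'].round(2),s['torque'].round(2))"
```

```text
t 30.3 part in stand: x -134.05 y -1.09 z 116.36 Fax -0.37 Flat -0.65 Fz -0.37 yaw err deg -0.08 tilt [-0.0433  0.0138] w 41.7
[ 517.5  -165.08  101.87] [-0.03 -0.07  0.05]
```

Emit:
apply_moves(
  targets=[
    [[-1.3,-4.5,0],0,36],
  ],
)

```text
clock: 30.42
eef_pos: [517.8, -165.2, 102.1]
tool_rot: [1.386, 1.517, 2.882]
force: [-10.4, 2.6, -0.9]
width: 41.5
```

```bash
python3 -c "
from h import *
st(); s=status.read_state(); print(s['eef_pos'].round(2),s['torque'].round(2))"
```

```text
t 30.43 part in stand: x -133.6 y -1.22 z 116.57 Fax -10.57 Flat 1.83 Fz -0.9 yaw err deg -0.1 tilt [-0.0523  0.0139] w 41.5
[ 517.81 -165.23  102.09] [0.36 2.28 0.03]
```

Emit:
apply_moves(
  targets=[
    [[-1.5,-5.5,0],0,36],
  ],
)

```text
clock: 30.55
eef_pos: [517.9, -165.2, 102.2]
tool_rot: [1.429, 1.505, 2.925]
force: [-10.5, 2.2, 2.8]
width: 41.6
```

```bash
python3 -c "
from h import *
st(); s=status.read_state(); print(s['eef_pos'].round(2),s['torque'].round(2))"
```

```text
t 30.55 part in stand: x -133.34 y -1.21 z 116.71 Fax -10.66 Flat 1.46 Fz 2.76 yaw err deg -0.1 tilt [-0.0641  0.0141] w 41.6
[ 517.89 -165.24  102.24] [0.49 2.21 0.06]
```

Emit:
apply_moves(
  targets=[
    [[-2,-6.5,0],0,36],
  ],
)

```text
clock: 30.68
eef_pos: [518.0, -165.3, 102.5]
tool_rot: [1.463, 1.491, 2.959]
force: [-11.6, 1.2, 1.9]
width: 41.8
```

```bash
python3 -c "
from h import *
st(); s=status.read_state(); print(s['eef_pos'].round(2),s['torque'].round(2))
q,d2,c2=grab('side'); st(); cv2.imwrite(f'pics/r18.png',cv2.resize(cv2.convertScaleAbs(q[160:205,265:335],alpha=1.4),None,fx=11,fy=11,interpolation=cv2.INTER_CUBIC)[:600])
"
```

```text
t 30.68 part in stand: x -133.06 y -1.25 z 116.95 Fax -11.68 Flat 0.37 Fz 1.86 yaw err deg -0.11 tilt [-0.0781  0.0144] w 41.8
[ 517.97 -165.3   102.5 ] [0.46 2.26 0.02]
t 30.73 part in stand: x -132.59 y -1.19 z 116.98 Fax -10.85 Flat 0.91 Fz 1.58 yaw err deg -0.11 tilt [-0.0779  0.0145] w 41.5
```

View pics/r18.png

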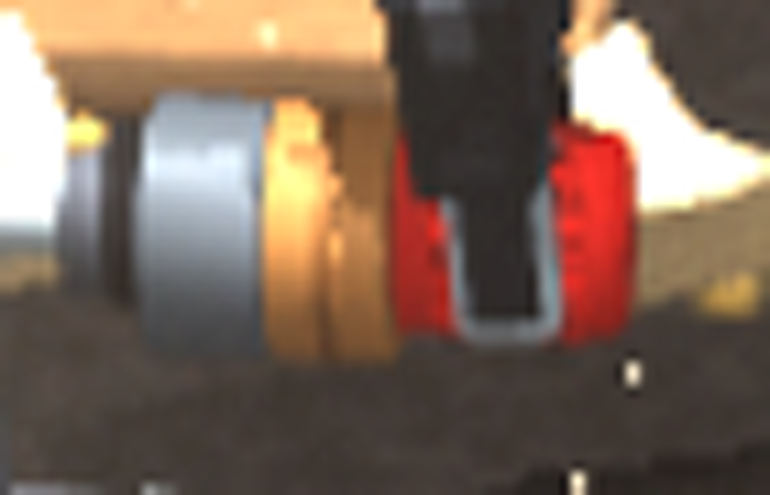

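The cap is against tan, and the grey/tan boundary has shifted from crop 265 to 262, about 0.6 mm into the buffer. I unload the hand before opening and then check sub-pixel whether the compression holds.

```bash
cat > edge.py <<'E'
from h import *
def edges(img,tag):
    g=cv2.cvtColor(img,cv2.COLOR_BGR2HSV).astype(float); b=img.astype(float)
    sat=(b[...,2]-b[...,0])  # R-B: grey~0, tan high, red higher
    o=[]
    for r in range(178,190):
        p=sat[r,278:300]; lo,hi=p[:6].mean(),p[14:19].mean(); th=(lo+hi)/2
        i=np.where((p[:-1]<th)&(p[1:]>=th))[0]
        if len(i): i=i[0]; o.append(278+i+(th-p[i])/(p[i+1]-p[i]))
    g=[]
    for r in range(178,188):  # buffer(dark)->grey edge
        p=b[r,270:286].sum(1)/3; lo,hi=p[4:7].min(),p[10:14].mean(); th=(lo+hi)/2
        i=np.where((p[4:-1]<th)&(p[5:]>=th))[0]
        if len(i): i=i[0]+4; g.append(270+i+(th-p[i])/(p[i+1]-p[i]))
    print(tag,'grey/tan',np.round(np.mean(o),3),'+-',np.round(np.std(o)/len(o)**.5,3),'buf/grey',np.round(np.mean(g),3),'+-',np.round(np.std(g)/max(len(g),1)**.5,3))
if __name__=='__main__':
    import sys
    if sys.argv[1]=='new':
        q,_,_=grab('side'); cv2.imwrite(sys.argv[2],q)
    edges(cv2.imread('side10.png'),'ref')
    edges(cv2.imread(sys.argv[2]),sys.argv[2]); st()
E
python3 edge.py new s_a.png
```

```text
ref grey/tan 288.512 +- 0.012 buf/grey 277.024 +- 0.053
s_a.png grey/tan 288.161 +- 0.037 buf/grey 276.629 +- 0.042
t 30.77 part in stand: x -132.57 y -1.22 z 116.96 Fax -10.43 Flat 1.7 Fz 1.54 yaw err deg -0.12 tilt [-0.0772  0.0144] w 41.7
```

The stack has shifted 0.35–0.40 px, about 0.85 mm or 5 N. That agrees with the 10.5 N total less about 5.5 N of drag. Now unload and open.

Emit:
apply_moves(
  targets=[
    [[0,1.5,0],0,36],
  ],
)

```text
clock: 30.9
eef_pos: [517.9, -165.2, 102.6]
tool_rot: [1.454, 1.494, 2.95]
force: [5.1, 0.2, 0.0]
width: 42.0
```

```bash
python3 edge.py new s_b.png
```

```text
ref grey/tan 288.512 +- 0.012 buf/grey 277.024 +- 0.053
s_b.png grey/tan 288.374 +- 0.021 buf/grey 276.954 +- 0.042
t 30.95 part in stand: x -133.45 y -1.14 z 117.16 Fax 0.14 Flat 0.15 Fz -0.51 yaw err deg -0.11 tilt [-0.0758  0.0145] w 41.9
```

Emit:
apply_moves(
  targets=[
    [[-2,-7,0],0,36],
  ],
)

```text
clock: 31.08
eef_pos: [518.7, -165.4, 103.1]
tool_rot: [1.481, 1.481, 2.977]
force: [-16.0, 2.0, -0.9]
width: 41.7
```

```bash
python3 edge.py new s_c.png
```

```text
ref grey/tan 288.512 +- 0.012 buf/grey 277.024 +- 0.053
s_c.png grey/tan 287.777 +- 0.069 buf/grey 276.586 +- 0.011
t 31.12 part in stand: x -131.63 y -1.19 z 117.43 Fax -10.5 Flat 0.51 Fz 0.63 yaw err deg -0.13 tilt [-0.0887  0.0149] w 41.7
```

Peak total was 16 N (drag included), and the stack has shifted 1.0–1.6 mm, i.e. 6–9 N. I open now without pulling back.

Emit:
apply_moves(
  targets=[
    [[0,0.3,0],0,60],
    [[0,0,0],0,60],
    [[0,0,0],0,60],
  ],
)

```text
clock: 31.5
eef_pos: [520.6, -165.5, 103.4]
tool_rot: [1.475, 1.483, 2.972]
force: [-0.5, -0.4, 0.3]
width: 60.1
```

```bash
python3 edge.py new s_d.png; python3 edge.py new s_d2.png; python3 -c "
from h import *
q=cv2.imread('s_d2.png'); cv2.imwrite(f'pics/r19.png',cv2.resize(cv2.convertScaleAbs(q[160:205,265:335],alpha=1.4),None,fx=11,fy=11,interpolation=cv2.INTER_CUBIC)[:600])
"
```

```text
ref grey/tan 288.512 +- 0.012 buf/grey 277.024 +- 0.053
s_d.png grey/tan 288.375 +- 0.031 buf/grey 277.116 +- 0.043
t 31.55 part in stand: x -130.26 y -1.19 z 117.93 Fax 0.16 Flat 0.56 Fz 0.51 yaw err deg -0.13 tilt [-0.0862  0.0148] w 59.7
ref grey/tan 288.512 +- 0.012 buf/grey 277.024 +- 0.053
s_d2.png grey/tan 288.374 +- 0.03 buf/grey 277.117 +- 0.046
t 31.6 part in stand: x -130.48 y -1.19 z 117.85 Fax -0.54 Flat -0.47 Fz -0.74 yaw err deg -0.12 tilt [-0.0866  0.0148] w 60.1
```

View pics/r19.png

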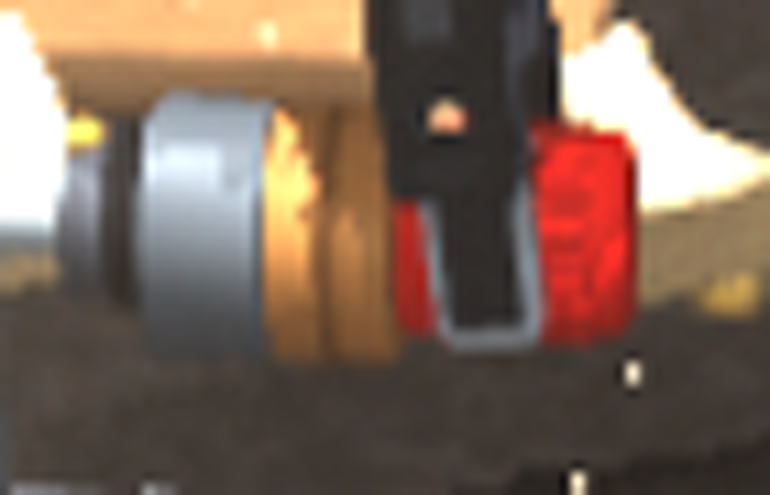

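Hand shadows confuse this comparison. I raise the hand clear, as in the reference picture, and compare cleanly in both cameras.

Emit:
apply_moves(
  targets=[
    [[0,0,0],0,85],
    [[-15,1,0],0,85],
    [[-28,2,0],0,85],
    [[-33,3,0],0,85],
    [[-14,1,0],0,85],
  ],
)

```text
clock: 32.22
eef_pos: [521.6, -165.9, 198.2]
tool_rot: [1.469, 1.483, 2.967]
force: [0.2, -0.0, -0.4]
width: 85.2
```

```bash
python3 edge.py new s_e.png; python3 -c "
from h import *
q=cv2.imread('s_e.png'); r=cv2.imread('side10.png')
f=lambda q:cv2.resize(cv2.convertScaleAbs(q[165:200,265:335],alpha=1.4),None,fx=8,fy=8,interpolation=cv2.INTER_CUBIC)
cv2.imwrite(f'pics/r20.png',cv2.vconcat([f(r),f(q)]))
p,d,c=grab('top'); cv2.imwrite('top_e.png',p); cv2.imwrite('pics/r20t.png',cv2.resize(p[170:250,405:480],None,fx=7,fy=7,interpolation=cv2.INTER_CUBIC))
"
```

```text
ref grey/tan 288.512 +- 0.012 buf/grey 277.024 +- 0.053
s_e.png grey/tan 288.422 +- 0.027 buf/grey 277.129 +- 0.047
t 32.27 part in stand: x -128.69 y -1.69 z 213.65 Fax 1.77 Flat -0.38 Fz 1.04 yaw err deg -0.08 tilt [-0.0847  0.0146] w 85.1
```

View pics/r20.png

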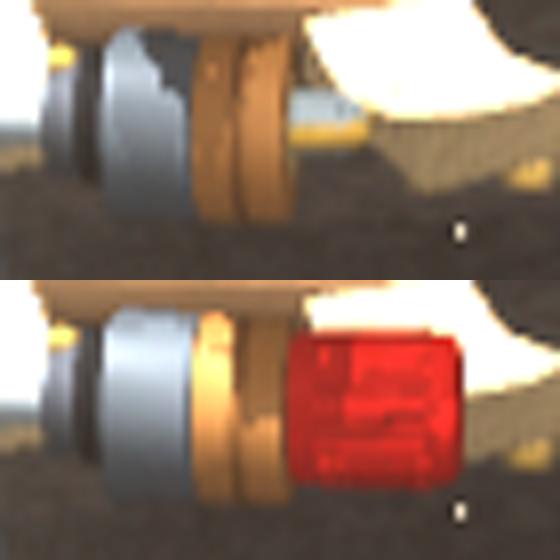

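View pics/r20t.png

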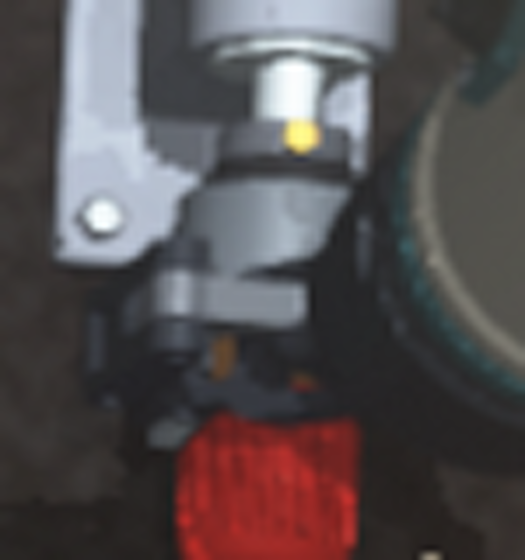

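Run:
```python
import cv2,numpy as np
for n in 'abcde':
    b=cv2.imread(f's_{n}.png').astype(float); s=b[...,2]-np.maximum(b[...,1],b[...,0])
    o=[]
    for r in range(176,190):
        p=s[r,312:332]; hi=p[2:8].mean(); th=0.5*(hi+p[15:].mean()); i=np.where((p[:-1]>=th)&(p[1:]<th))[0]
        if len(i): i=i[-1]; o.append(312+i+(p[i]-th)/(p[i]-p[i+1]))
    # left edge red
    l=[]
    for r in range(182,190):
        t=b[r,:,2]-b[r,:,1]; p=t[294:306]; th=0.5*(p[:4].mean()+p[8:].mean()) ; i=np.where((p[:-1]<th)&(p[1:]>=th))[0]
        if len(i): i=i[0]; l.append(294+i+(th-p[i])/(p[i+1]-p[i]))
    print(n,'right',np.mean(o).round(3),np.std(o).round(2),'top half',np.mean(o[:6]).round(2),'bot',np.mean(o[-6:]).round(2),'left',np.mean(l).round(3))
```

```text
a right 321.92 0.18 top half 322.03 bot 321.79 left 300.201
b right 322.208 0.21 top half 322.29 bot 322.06 left 300.541
c right 321.686 0.2 top half 321.78 bot 321.55 left 299.877
d right 321.949 0.16 top half 321.93 bot 321.9 left 298.465
e right 321.899 0.19 top half 321.96 bot 321.77 left 300.69
```

The cap's right edge came back 0.5 mm on release, while the wheel edges are ambiguous because of shadows. I move the hand back to where it stood for the r11 pictures (stack unloaded, wheels fully lit) and compare like with like.

Emit:
apply_moves(
  targets=[
    [[0,20,0],0,85],
    [[0,30,2],0,85],
    [[10,25,2],0,85],
    [[0,10,0],0,85],
  ],
)

```text
clock: 32.83
eef_pos: [432.6, -155.3, 191.6]
tool_rot: [1.458, 1.478, 2.955]
force: [0.1, -1.2, 0.4]
width: 85.2
```

```bash
cat > cmp.py <<'E'
from h import *
import sys
n=sys.argv[1]
q,_,_=grab('side'); cv2.imwrite(f'{n}_s.png',q); p,_,_=grab('top'); cv2.imwrite(f'{n}_t.png',p)
def mk(q,b):
    a,bb,e,f=b; return cv2.resize(cv2.convertScaleAbs(q[a:bb,e:f],alpha=1.4),None,fx=6,fy=6)[:600]
S=mk(q,(140,240,240,360)); T=mk(p,(180,320,390,490))
cv2.imwrite(f'pics/{n}s.png',S); cv2.imwrite(f'pics/{n}t.png',T); st()
def prof(im,rows,cols,axis):
    x=im[rows[0]:rows[1],cols[0]:cols[1]].astype(float); return x.mean(axis=axis)
def shift(A,B,rng=24):
    A=A-A.mean(0);B=B-B.mean(0)
    best=[]
    ss=np.arange(-rng,rng+.01,.25)
    x=np.arange(len(A))
    for s in ss:
        C=np.stack([np.interp(x+s,x,B[:,k]) for k in range(3)],1)[rng:-rng]; D=A[rng:-rng]
        C=C-C.mean(0); D=D-D.mean(0); best.append((C*D).sum()/np.sqrt((C*C).sum()*(D*D).sum()))
    i=int(np.argmax(best)); return ss[i]/6,best[i]
R=cv2.imread('pics/r11side.png'); RT=cv2.imread('pics/r11top.png')
for nm,c in (('housing',(60,160)),('buf/grey',(205,265)),('grey/tan',(265,325)),('tanstripe',(305,362))):
    out=[]
    for r in ((205,225),(225,245),(245,265),(265,285)):
        o=shift(prof(R,r,(c[0]-24+24-24,c[1]+24),0),prof(S,r,(c[0]-24,c[1]+24),0)); out.append((round(float(o[0]),2),round(float(o[1]),3)))
    print('side',nm,out)
for nm,c in (('buffer/grey',(70,125)),('grey/tan',(150,205)),('tanstripe',(195,250))):
    out=[]
    for r in ((250,280),(280,310),(320,350),(350,380)):
        o=shift(prof(RT,(c[0]-24,c[1]+24),r,1),prof(T,(c[0]-24,c[1]+24),r,1)); out.append((round(float(o[0]),2),round(float(o[1]),3)))
    print('top',nm,out)
E
python3 cmp.py e1
```

```text
t 32.92 part in stand: x -217.26 y 2.38 z 206.86 Fax 0.25 Flat 0.33 Fz 0.24 yaw err deg -0.12 tilt [-0.0886  0.0166] w 84.9
side housing [(0.0, 1.0), (0.0, 1.0), (0.0, 1.0), (0.0, 0.998)]
side buf/grey [(0.0, 1.0), (-0.04, 1.0), (-0.04, 1.0), (-0.04, 1.0)]
side grey/tan [(0.0, 0.997), (0.0, 0.997), (-0.04, 0.997), (-0.04, 0.997)]
side tanstripe [(-0.04, 0.997), (-0.08, 0.996), (-0.08, 0.988), (-0.04, 0.992)]
top buffer/grey [(-0.17, 0.991), (-0.08, 1.0), (-0.08, 0.999), (0.0, 1.0)]
top grey/tan [(0.0, 1.0), (-0.04, 0.994), (-0.04, 0.982), (-0.08, 0.993)]
top tanstripe [(0.04, 0.99), (-0.17, 0.98), (-0.08, 0.962), (-0.08, 0.991)]
```

```bash
python3 -c "
import cv2
cv2.imwrite('pics/c1.png',cv2.hconcat([cv2.imread('pics/r11top.png')[:420,150:500],cv2.imread('pics/e1t.png')[:420,150:500]]))"
```

View pics/c1.png

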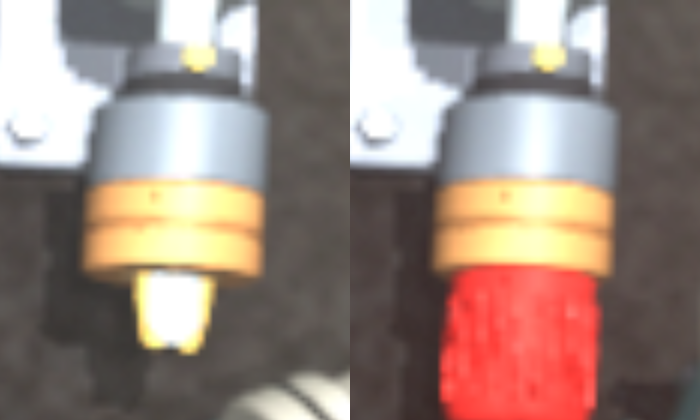

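View pics/e1s.png

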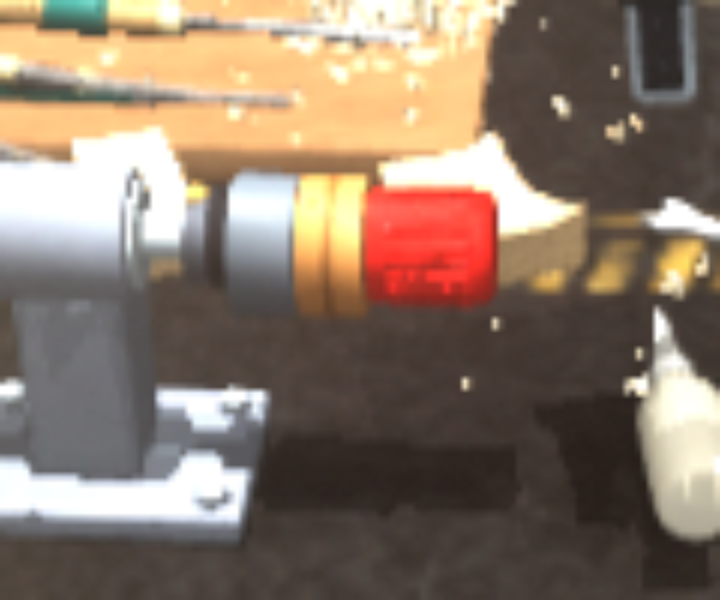

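The shift is only 0.04–0.08 px (0.1–0.15 mm, under 1 N). My small backward move while opening let the cap slip back. I'll press again and this time keep a light forward push while the fingers open.

```bash
python3 go.py 517.9 -165.2 190 -4.15
```

```text
t 32.92 pos [ 434.1 -155.5  192.4] F [0.3 0.3 0.2] w 84.9 zang 85.72 tilt x [-0.0886  0.0166 -0.9959]
delta tool [ -5.18 -84.16  -3.4 ] | 84.4 roll -0.12762870205381738
```

Emit:
apply_moves(
  targets=[
    [[-1,-20,-1],0,85],
    [[-2,-30,-1],0,85],
    [[-2,-24,-1],0,85],
    [[0,-8,0],0,85],
    [[0,0,0],0,85],
  ],
)

```text
clock: 33.55
eef_pos: [522.8, -165.5, 189.8]
tool_rot: [1.44, 1.485, 2.935]
force: [-0.2, -0.2, -0.3]
width: 84.9
```

```bash
python3 go.py 517.9 -165.2 101.6 -4.15
```

```text
t 33.55 pos [ 522.8 -165.5  189.8] F [-0.2 -0.2 -0.3] w 84.9 zang 85.64 tilt x [-0.0841  0.0176 -0.9963]
delta tool [88.3  -2.64 -1.08] | 88.3 roll -0.20520442261515903
```

Emit:
apply_moves(
  targets=[
    [[15,-1,-1],0,85],
    [[30,0,0],0,85],
    [[24,0,0],0,85],
    [[8,0,0],0,85],
    [[2,0,0],0,85],
  ],
)

```text
clock: 34.17
eef_pos: [512.7, -165.7, 106.8]
tool_rot: [1.455, 1.481, 2.95]
force: [-0.0, 0.4, 0.1]
width: 85.1
```

```bash
python3 go.py 517.9 -165.2 101.6 -4.15; python3 -c "
from h import *
st()"
```

```text
t 34.17 pos [ 512.7 -165.7  106.8] F [-0.   0.4  0.1] w 85.1 zang 85.63 tilt x [-0.088   0.0171 -0.996 ]
delta tool [ 4.78 -5.57  0.86] | 7.4 roll -0.22268270902580944
t 34.17 part in stand: x -138.11 y -2.07 z 121.28 Fax -0.07 Flat 0.35 Fz 0.08 yaw err deg -0.22 tilt [-0.088   0.0171] w 85.1
```

Emit:
apply_moves(
  targets=[
    [[4.5,-5,0.8],-0.2,85],
    [[0,0,0],0,70],
    [[0,0,0],0,55],
  ],
)

```text
clock: 34.55
eef_pos: [518.8, -165.4, 103.0]
tool_rot: [1.453, 1.484, 2.952]
force: [-0.6, 0.3, -0.3]
width: 55.3
```

```bash
python3 -c "
from h import *
st()"
```

```text
t 34.55 part in stand: x -132.1 y -1.29 z 117.47 Fax -0.62 Flat 0.26 Fz -0.33 yaw err deg -0.01 tilt [-0.0852  0.0164] w 55.3
```

Emit:
apply_moves(
  targets=[
    [[2,0,0],0,55],
    [[0,0,0],0,36],
    [[0,0,0],0,36],
    [[0,0,0],0,36],
  ],
)

```text
clock: 35.05
eef_pos: [518.9, -165.4, 101.7]
tool_rot: [1.457, 1.485, 2.955]
force: [-0.3, -0.2, 0.2]
width: 41.9
```

```bash
python3 edge.py new s_f.png
```

```text
ref grey/tan 288.512 +- 0.012 buf/grey 277.024 +- 0.053
s_f.png grey/tan 288.407 +- 0.024 buf/grey 277.12 +- 0.043
t 35.1 part in stand: x -132.03 y -1.22 z 116.15 Fax -0.01 Flat -0.01 Fz -0.63 yaw err deg -0.01 tilt [-0.0843  0.0159] w 42.1
```

Emit:
apply_moves(
  targets=[
    [[-1.7,-6,0],0,36],
  ],
)

```text
clock: 35.22
eef_pos: [519.4, -165.5, 101.9]
tool_rot: [1.477, 1.473, 2.976]
force: [-14.3, 2.4, 2.0]
width: 41.9
```

```bash
python3 edge.py new s_g.png
```

```text
ref grey/tan 288.512 +- 0.012 buf/grey 277.024 +- 0.053
s_g.png grey/tan 288.089 +- 0.051 buf/grey 276.646 +- 0.051
t 35.27 part in stand: x -130.92 y -1.29 z 116.25 Fax -9.17 Flat 0.33 Fz 2.26 yaw err deg -0.02 tilt [-0.0961  0.0162] w 41.9
```

Stack shift is now about 0.9 mm. One more press, then open with forward bias.

Emit:
apply_moves(
  targets=[
    [[-1.8,-6.5,0],0,36],
  ],
)

```text
clock: 35.4
eef_pos: [519.7, -165.5, 102.0]
tool_rot: [1.496, 1.459, 2.994]
force: [-14.0, 3.2, 6.1]
width: 41.6
```

```bash
python3 edge.py new s_h.png
```

```text
ref grey/tan 288.512 +- 0.012 buf/grey 277.024 +- 0.053
s_h.png grey/tan 287.717 +- 0.069 buf/grey 276.556 +- 0.013
t 35.45 part in stand: x -130.78 y -1.3 z 116.39 Fax -13.44 Flat 0.53 Fz 6.66 yaw err deg -0.03 tilt [-0.1113  0.0164] w 41.8
```

Emit:
apply_moves(
  targets=[
    [[-0.8,-4,0],0,60],
    [[-0.5,-1.5,0],0,60],
    [[0,0,0],0,60],
  ],
)

```text
clock: 35.83
eef_pos: [526.0, -166.0, 102.5]
tool_rot: [1.495, 1.458, 2.994]
force: [0.4, 0.7, -0.9]
width: 59.6
```

```bash
python3 edge.py new s_i.png
```

```text
ref grey/tan 288.512 +- 0.012 buf/grey 277.024 +- 0.053
s_i.png grey/tan 288.387 +- 0.03 buf/grey 277.19 +- 0.034
t 35.88 part in stand: x -124.55 y -1.39 z 116.89 Fax -0.24 Flat 0.05 Fz 0.6 yaw err deg -0.03 tilt [-0.111   0.0165] w 60.4
```

```bash
cat > cap.py <<'E'
import cv2,numpy as np,sys
for n in sys.argv[1:]:
    b=cv2.imread(n).astype(float); s=b[...,2]-np.maximum(b[...,1],b[...,0])
    o=[]
    for r in range(176,190):
        p=s[r,312:332]; hi=p[2:8].mean(); th=0.5*(hi+p[15:].mean()); i=np.where((p[:-1]>=th)&(p[1:]<th))[0]
        if len(i): i=i[-1]; o.append(312+i+(p[i]-th)/(p[i]-p[i+1]))
    print(n,'cap right',np.mean(o).round(3),'top',np.mean(o[:5]).round(2),'bot',np.mean(o[-5:]).round(2))
E
python3 cap.py s_e.png e1_s.png s_f.png s_g.png s_h.png s_i.png
python3 -c "
from h import *
f=lambda q:cv2.resize(cv2.convertScaleAbs(q[162:198,265:335],alpha=1.4),None,fx=8,fy=8,interpolation=cv2.INTER_CUBIC)
cv2.imwrite('pics/r21.png',cv2.vconcat([f(cv2.imread('s_h.png')),f(cv2.imread('s_i.png'))]))"
```

```text
s_e.png cap right 321.899 top 321.93 bot 321.69
e1_s.png cap right 321.603 top 321.76 bot 321.27
s_f.png cap right 322.158 top 322.08 bot 322.08
s_g.png cap right 321.991 top 322.03 bot 321.85
s_h.png cap right 321.624 top 321.67 bot 321.49
s_i.png cap right 321.931 top 322.2 bot 321.72
```

View pics/r21.png

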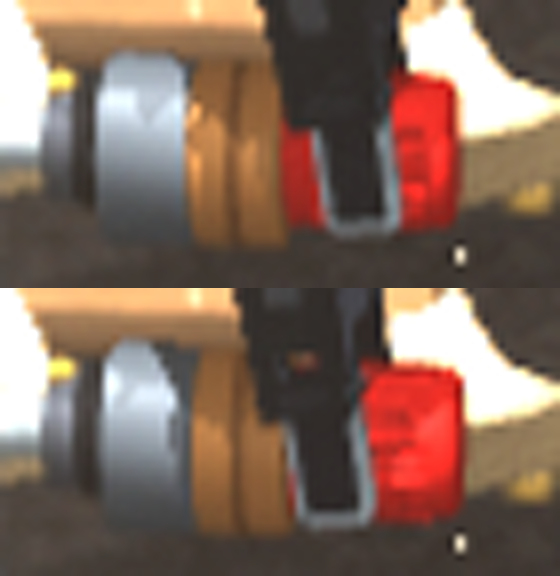

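The comparison is clear. Under the press the wheels sit about 1.4 mm deeper, but on release they spring back (grey's edge 97→102, tan's 283→289). The hand is pitched 6° and winds the cap up sideways, so opening the fingers shakes it loose. A straight push on the cap's closed end with shut fingers would unload purely along the axis, but the hand's pitch must be undone first. I'll do that by pressing the fingertips lightly backwards against the fixed stand's rear end.

Emit:
apply_moves(
  targets=[
    [[0,1,0],0,85],
    [[-15,3,0],0,85],
    [[-28,3,0],0,85],
    [[-33,3,0],0,85],
    [[-20,1,0],0,40],
  ],
)

```text
clock: 36.5
eef_pos: [525.1, -166.5, 203.8]
tool_rot: [1.492, 1.458, 2.991]
force: [0.6, 0.6, -0.1]
width: 69.3
```

```bash
python3 go.py 745 -181 200 -4.15; python3 -c "
from h import *
W=np.load('Wtop.npy').reshape(-1,3); d=W[:,:2]-O; t=d@[np.cos(TH),np.sin(TH)]; l=d@[-np.sin(TH),np.cos(TH)]
m=(W[:,2]>80)&(abs(l)<35)&(t>0)&(t<90); 
for a in range(0,90,6):
    k=m&(t>=a)&(t<a+6); print(a,k.sum(), W[k][:,2].max().round(0) if k.any() else '', (l[k].min().round(0),l[k].max().round(0)) if k.any() else '')
m=(abs(l)<45)&(t>60)&(t<200)&(W[:,2]>10)
for a in range(60,200,10):
    k=m&(t>=a)&(t<a+10); print(a,k.sum(), W[k][:,2].max().round(0) if k.any() else '')
"
```

```text
t 36.5 pos [ 525.1 -166.5  203.8] F [ 0.6  0.6 -0.1] w 69.3 zang 85.86 tilt x [-0.1117  0.0169 -0.9936]
delta tool [ -21.   -219.43    1.42] | 220.4 roll 0.0058855985036050384
0 101 143.0 (np.float64(-24.0), np.float64(27.0))
6 104 143.0 (np.float64(-27.0), np.float64(27.0))
12 95 142.0 (np.float64(-26.0), np.float64(27.0))
18 100 143.0 (np.float64(-25.0), np.float64(27.0))
24 95 144.0 (np.float64(-24.0), np.float64(27.0))
30 66 143.0 (np.float64(-24.0), np.float64(27.0))
36 38 133.0 (np.float64(-16.0), np.float64(17.0))
42 61 133.0 (np.float64(-16.0), np.float64(17.0))
48 56 133.0 (np.float64(-15.0), np.float64(17.0))
54 27 131.0 (np.float64(-14.0), np.float64(16.0))
60 0  
66 0  
72 0  
78 0  
84 0  
60 0 
70 0 
80 0 
90 0 
100 0 
110 0 
120 0 
130 0 
140 0 
150 0 
160 0 
170 0 
180 0 
190 0
```

Emit:
apply_moves(
  targets=[
    [[-3,-25,0],0,0],
    [[-4,-45,0],0,0],
    [[-5,-50,0],0,0],
    [[-4,-45,0],0,0],
    [[-3,-28,0],0,0],
    [[0,-10,0],0,0],
    [[0,0,0],0,0],
  ],
)

```text
clock: 37.38
eef_pos: [735.0, -181.7, 211.7]
tool_rot: [1.484, 1.468, 2.982]
force: [-0.1, 0.4, 0.1]
width: 0.0
```

```bash
python3 go.py 733 -179.8 113 -4.15
```

```text
t 37.38 pos [ 735.  -181.7  211.7] F [-0.1  0.4  0.1] w 0.0 zang 85.82 tilt x [-0.1014  0.0163 -0.9947]
delta tool [98.39 -7.98  0.89] | 98.7 roll -0.026813903568386976
```

Emit:
apply_moves(
  targets=[
    [[15,-4,1],0,0],
    [[30,-4,0],0,0],
    [[30,0,0],0,0],
    [[14,0,0],0,0],
    [[4,0,0],0,0],
  ],
)

```text
clock: 38.0
eef_pos: [731.2, -180.4, 116.4]
tool_rot: [1.485, 1.468, 2.984]
force: [-0.6, -0.3, -0.0]
width: 0.2
```

```bash
python3 go.py 721 -179 113 -4.15
```

```text
t 38.0 pos [ 731.2 -180.4  116.4] F [-0.6 -0.3 -0. ] w 0.2 zang 85.83 tilt x [-0.1016  0.0162 -0.9947]
delta tool [4.48 9.87 0.61] | 10.9 roll -0.022593704889890986
```

Emit:
apply_moves(
  targets=[
    [[2,5,0],0,0],
    [[0,4,0],0,0],
    [[0,4,0],0,0],
  ],
)

```text
clock: 38.38
eef_pos: [719.6, -179.5, 117.9]
tool_rot: [1.479, 1.474, 2.977]
force: [6.5, -0.5, -5.9]
width: 0.1
```

```bash
python3 go.py 721 -179 113 -4.15
```

```text
t 38.38 pos [ 719.6 -179.5  117.9] F [ 6.5 -0.5 -5.9] w 0.1 zang 85.8 tilt x [-0.0955  0.0159 -0.9953]
delta tool [ 4.78 -1.83  0.57] | 5.1 roll -0.04896344839378308
```

Emit:
apply_moves(
  targets=[
    [[2,8,0],0,0],
    [[2,8,0],0,0],
    [[2,8,0],0,0],
  ],
)

```text
clock: 38.75
eef_pos: [719.7, -179.5, 118.6]
tool_rot: [1.261, 1.534, 2.757]
force: [18.8, -2.9, -9.5]
width: 0.2
```

```bash
python3 go.py 721 -179 113 -4.15
```

```text
t 38.75 pos [ 719.7 -179.5  118.6] F [18.8 -2.9 -9.5] w 0.2 zang 85.68 tilt x [-0.0345  0.014  -0.9993]
delta tool [ 5.54 -1.42  0.54] | 5.7 roll -0.1730345534936415
```

Works: pitch went from -0.095 to -0.035 in three rows. A few more to lean slightly the other way.

Emit:
apply_moves(
  targets=[
    [[3,8,0],0,0],
    [[3,8,0],0,0],
    [[3,8,0],0,0],
    [[3,8,0],0,0],
  ],
)

```text
clock: 39.25
eef_pos: [720.4, -179.5, 119.4]
tool_rot: [-1.258, 1.524, 0.234]
force: [15.5, -2.1, -2.7]
width: -0.2
```

```bash
python3 go.py 721 -179 113 -4.15
```

```text
t 39.25 pos [ 720.4 -179.5  119.4] F [15.5 -2.1 -2.7] w -0.2 zang 85.52 tilt x [ 0.0452  0.0108 -0.9989]
delta tool [ 6.42 -0.25  0.48] | 6.4 roll -0.32583956379028756
```

Emit:
apply_moves(
  targets=[
    [[3,8,0],0,0],
    [[2,8,0],0,0],
    [[0,-6,0],0,0],
    [[-15,-8,0],0,0],
    [[-30,-2,0],0,0],
    [[-35,0,0],0,0],
    [[-14,0,0],0,0],
  ],
)

```text
clock: 40.12
eef_pos: [729.2, -181.2, 221.5]
tool_rot: [-1.377, 1.487, 0.114]
force: [-0.0, 0.1, -0.2]
width: 0.1
```

```bash
python3 go.py 475 -160.9 200 -4.15
```

```text
t 40.12 pos [ 729.2 -181.2  221.5] F [-0.   0.1 -0.2] w 0.1 zang 85.52 tilt x [ 0.0834  0.0096 -0.9965]
delta tool [4.100e-01 2.559e+02 6.000e-02] | 255.9 roll -0.33497575461945495
```

Emit:
apply_moves(
  targets=[
    [[0,25,0],-0.3,0],
    [[0,45,0],0,0],
    [[0,50,0],0,0],
    [[0,50,0],0,0],
    [[0,45,0],0,0],
    [[0,25,0],0,0],
    [[0,8,0],0,0],
  ],
)

```text
clock: 41.0
eef_pos: [474.1, -161.3, 201.6]
tool_rot: [-1.397, 1.489, 0.1]
force: [0.6, 1.1, 0.7]
width: -0.3
```

```bash
python3 go.py 470 -162 200 -4.15
```

```text
t 41.0 pos [ 474.1 -161.3  201.6] F [0.6 1.1 0.7] w -0.3 zang 85.82 tilt x [ 0.0817  0.0082 -0.9966]
delta tool [ 1.21  4.17 -1.01] | 4.5 roll -0.029768515068061774
```

Emit:
apply_moves(
  targets=[
    [[15,6,0],0,0],
    [[30,6,0],0,0],
    [[28,4,0],0,0],
    [[8,0,0],0,0],
    [[2,0,0],0,0],
  ],
)

```text
clock: 41.62
eef_pos: [471.0, -160.1, 117.3]
tool_rot: [-1.422, 1.481, 0.075]
force: [-0.3, -0.7, 0.0]
width: 0.3
```

```bash
python3 go.py 480 -162.4 112 -4.15
```

```text
t 41.62 pos [ 471.  -160.1  117.3] F [-0.3 -0.7  0. ] w 0.3 zang 85.82 tilt x [ 0.089   0.0067 -0.996 ]
delta tool [ 6.06 -8.61 -1.67] | 10.7 roll -0.03420852144757269
```

Emit:
apply_moves(
  targets=[
    [[5,-3,-1.6],0,0],
    [[1,-2,0],0,0],
    [[0,0,0],0,0],
  ],
)

```text
clock: 42.0
eef_pos: [479.0, -162.5, 113.1]
tool_rot: [-1.435, 1.478, 0.062]
force: [0.3, 0.4, 0.3]
width: 0.1
```

```bash
python3 go.py 480 -162.4 112 -4.15; python3 edge.py new s_j.png; python3 cap.py s_j.png; python3 -c "
from h import *
q=cv2.imread('s_j.png'); cv2.imwrite('pics/r22.png',cv2.resize(cv2.convertScaleAbs(q[150:205,260:350],alpha=1.4),None,fx=8,fy=8,interpolation=cv2.INTER_CUBIC))
p,_,_=grab('top');cv2.imwrite('pics/r22t.png',cv2.resize(p[180:280,400:480],None,fx=6,fy=6))
"
```

```text
t 42.0 pos [ 479.  -162.5  113.1] F [0.3 0.4 0.3] w 0.1 zang 85.8 tilt x [ 0.0929  0.0058 -0.9957]
delta tool [ 1.22 -0.87  0.2 ] | 1.5 roll -0.045659357531652844
ref grey/tan 288.512 +- 0.012 buf/grey 277.024 +- 0.053
s_j.png grey/tan 288.493 +- 0.012 buf/grey 277.205 +- 0.029
t 42.05 part in stand: x -174.73 y -1.44 z 127.58 Fax 0.9 Flat -0.17 Fz -0.01 yaw err deg -0.04 tilt [0.0928 0.0057] w -0.1
s_j.png cap right 321.744 top 321.88 bot 321.55
```

View pics/r22.png

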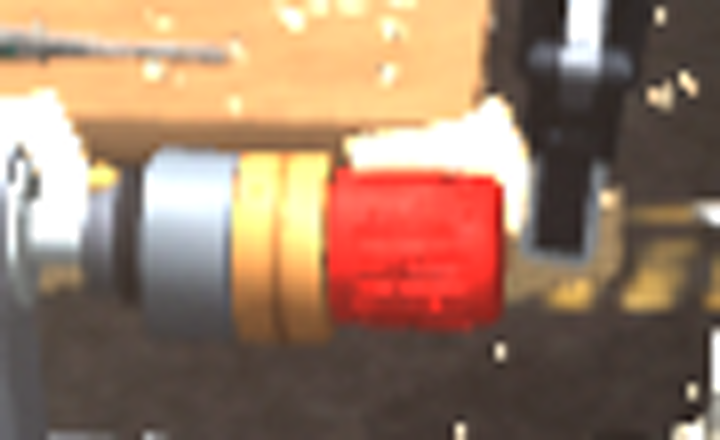

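View pics/r22t.png

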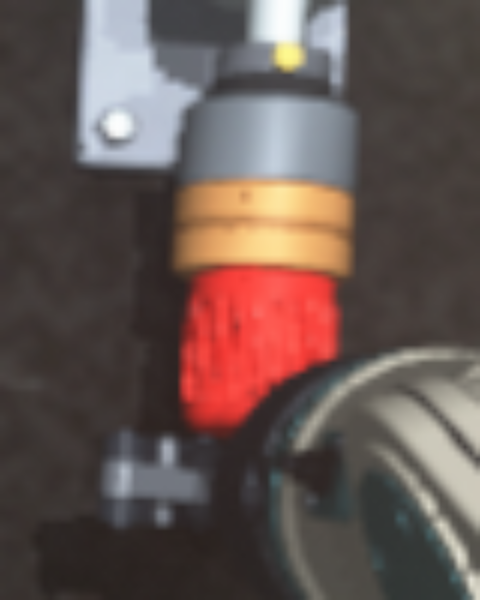

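The shut fingers (560,210) stand 8 mm behind the cap's closed end (500,250), with the tip near the axis height. Lighting is constant now, so s_j serves as the unloaded baseline. I push on the cap's end.

Emit:
apply_moves(
  targets=[
    [[0,-3,0],0,0],
    [[0,-2,0],0,0],
    [[0,-2,0],0,0],
  ],
)

```text
clock: 42.48
eef_pos: [483.9, -163.3, 113.6]
tool_rot: [-1.439, 1.482, 0.058]
force: [-4.3, 0.1, -0.9]
width: -0.2
```

Emit:
apply_moves(
  targets=[
    [[0,-2.5,0],0,0],
  ],
)

```text
clock: 42.6
eef_pos: [484.0, -163.5, 113.1]
tool_rot: [-1.438, 1.487, 0.059]
force: [-5.6, 1.1, 0.8]
width: 0.4
```

```bash
python3 -c "
from h import *
st()"
```

```text
t 42.6 part in stand: x -169.38 y -1.93 z 127.56 Fax -5.72 Flat 0.73 Fz 0.81 yaw err deg -0.09 tilt [0.084  0.0049] w 0.4
```

Emit:
apply_moves(
  targets=[
    [[-1,-5,0],0,0],
  ],
)

```text
clock: 42.72
eef_pos: [484.2, -163.8, 113.2]
tool_rot: [-1.434, 1.496, 0.062]
force: [-10.2, 1.5, 0.5]
width: -0.1
```

```bash
python3 edge.py new s_k.png; python3 cap.py s_j.png s_k.png
```

```text
ref grey/tan 288.512 +- 0.012 buf/grey 277.024 +- 0.053
s_k.png grey/tan 288.491 +- 0.012 buf/grey 277.199 +- 0.033
t 42.77 part in stand: x -168.83 y -2.21 z 127.67 Fax -9.23 Flat 0.49 Fz 1.5 yaw err deg -0.13 tilt [0.0742 0.0046] w 0.2
s_j.png cap right 321.744 top 321.88 bot 321.55
s_k.png cap right 321.5 top 321.41 bot 321.52
```

Emit:
apply_moves(
  targets=[
    [[-1.2,-6,0.5],0,0],
  ],
)

```text
clock: 42.9
eef_pos: [484.4, -163.8, 113.2]
tool_rot: [-1.428, 1.508, 0.067]
force: [-11.9, 2.0, 2.3]
width: 0.1
```

```bash
python3 edge.py new s_l.png; python3 cap.py s_l.png
```

```text
ref grey/tan 288.512 +- 0.012 buf/grey 277.024 +- 0.053
s_l.png grey/tan 288.439 +- 0.019 buf/grey 277.044 +- 0.045
t 42.95 part in stand: x -168.49 y -2.03 z 127.72 Fax -10.95 Flat 0.68 Fz 3.23 yaw err deg -0.18 tilt [0.0619 0.0043] w 0.1
s_l.png cap right 321.27 top 320.97 bot 321.4
```

Emit:
apply_moves(
  targets=[
    [[-1.4,-7,0],0,0],
  ],
)

```text
clock: 43.08
eef_pos: [484.6, -163.8, 113.3]
tool_rot: [-1.408, 1.522, 0.086]
force: [-12.9, 3.1, 3.4]
width: -0.1
```

```bash
python3 edge.py new s_m.png; python3 cap.py s_m.png
```

```text
ref grey/tan 288.512 +- 0.012 buf/grey 277.024 +- 0.053
s_m.png grey/tan 288.368 +- 0.018 buf/grey 276.868 +- 0.055
t 43.12 part in stand: x -168.1 y -2.17 z 127.8 Fax -12.45 Flat 1.35 Fz 4.57 yaw err deg -0.21 tilt [0.0475 0.0042] w -0.2
s_m.png cap right 321.169 top 320.88 bot 321.43
```

Emit:
apply_moves(
  targets=[
    [[-1.8,-8.5,0.3],0,0],
  ],
)

```text
clock: 43.25
eef_pos: [484.8, -163.8, 113.5]
tool_rot: [-1.369, 1.54, 0.125]
force: [-16.8, 2.9, 5.4]
width: -0.1
```

```bash
python3 edge.py new s_n.png; python3 cap.py s_n.png
```

```text
ref grey/tan 288.512 +- 0.012 buf/grey 277.024 +- 0.053
s_n.png grey/tan 288.311 +- 0.017 buf/grey 276.659 +- 0.056
t 43.3 part in stand: x -167.53 y -2.03 z 128.08 Fax -16.08 Flat 1.51 Fz 5.2 yaw err deg -0.26 tilt [0.0302 0.004 ] w -0.1
s_n.png cap right 321.145 top 321.08 bot 321.26
```

Emit:
apply_moves(
  targets=[
    [[-2,-9.5,0.3],0,0],
  ],
)

```text
clock: 43.42
eef_pos: [485.0, -163.7, 113.9]
tool_rot: [-1.179, 1.559, 0.314]
force: [-19.5, 2.4, 8.7]
width: 0.1
```

```bash
python3 edge.py new s_o.png; python3 cap.py s_o.png
```

```text
ref grey/tan 288.512 +- 0.012 buf/grey 277.024 +- 0.053
s_o.png grey/tan 288.198 +- 0.025 buf/grey 276.628 +- 0.016
t 43.48 part in stand: x -167.14 y -1.96 z 128.41 Fax -17.94 Flat 1.59 Fz 8.66 yaw err deg -0.3 tilt [0.0102 0.0036] w 0.2
s_o.png cap right 320.993 top 321.04 bot 321.14
```

Stack shift is 0.30–0.58 px, about 1 mm or 6 N, with 18–19 N total. Stop and withdraw straight back.

Emit:
apply_moves(
  targets=[
    [[0,1,0],0,0],
    [[0,3,0],0,0],
    [[0,3,0],0,0],
  ],
)

```text
clock: 43.85
eef_pos: [479.4, -162.9, 114.0]
tool_rot: [-1.179, 1.557, 0.314]
force: [-0.2, 0.6, 0.2]
width: -0.2
```

```bash
python3 edge.py new s_p.png; python3 cap.py s_j.png s_o.png s_p.png
```

```text
ref grey/tan 288.512 +- 0.012 buf/grey 277.024 +- 0.053
s_p.png grey/tan 288.249 +- 0.027 buf/grey 276.64 +- 0.042
t 43.9 part in stand: x -173.57 y -1.62 z 128.45 Fax 0.42 Flat -0.38 Fz 0.04 yaw err deg -0.27 tilt [0.0122 0.0041] w -0.1
s_j.png cap right 321.744 top 321.88 bot 321.55
s_o.png cap right 320.993 top 321.04 bot 321.14
s_p.png cap right 320.787 top 320.53 bot 320.98
```

It holds. After withdrawal the shift is still 0.25–0.57 px (0.6–1.3 mm), and the cap hasn't come back. I retreat and do the lit comparison.

Emit:
apply_moves(
  targets=[
    [[0,10,0],0,0],
    [[-10,15,0],0,0],
    [[-25,15,0],0,0],
    [[-30,5,0],0,0],
    [[-15,0,0],0,0],
  ],
)

```text
clock: 44.52
eef_pos: [427.6, -159.3, 196.0]
tool_rot: [-1.155, 1.561, 0.339]
force: [-0.1, 0.2, -0.2]
width: 0.0
```

```bash
python3 cmp.py e2; python3 cap.py e1_s.png e2_s.png; cp e2_s.png pics/final_s.png; cp e2_t.png pics/final_t.png
```

```text
t 44.62 part in stand: x -223.68 y -1.85 z 210.36 Fax 0.19 Flat 0.96 Fz -0.35 yaw err deg -0.25 tilt [0.0113 0.003 ] w 0.2
side housing [(0.0, 1.0), (0.0, 1.0), (0.0, 1.0), (0.04, 0.998)]
side buf/grey [(-0.29, 0.994), (-0.42, 0.986), (-0.38, 0.991), (-0.54, 0.993)]
side grey/tan [(-0.29, 0.934), (-0.08, 0.979), (-0.21, 0.976), (-0.25, 0.988)]
side tanstripe [(-0.21, 0.973), (-0.25, 0.952), (-0.29, 0.889), (-0.29, 0.958)]
top buffer/grey [(-0.46, 0.952), (-0.38, 0.997), (-0.29, 0.994), (-0.42, 0.996)]
top grey/tan [(-0.38, 0.996), (-0.62, 0.978), (-0.71, 0.945), (-0.29, 0.987)]
top tanstripe [(-0.38, 0.977), (-0.42, 0.973), (-0.54, 0.934), (-0.42, 0.976)]
e1_s.png cap right 321.603 top 321.76 bot 321.27
e2_s.png cap right 321.349 top 321.64 bot 321.14
```

View pics/e2s.png

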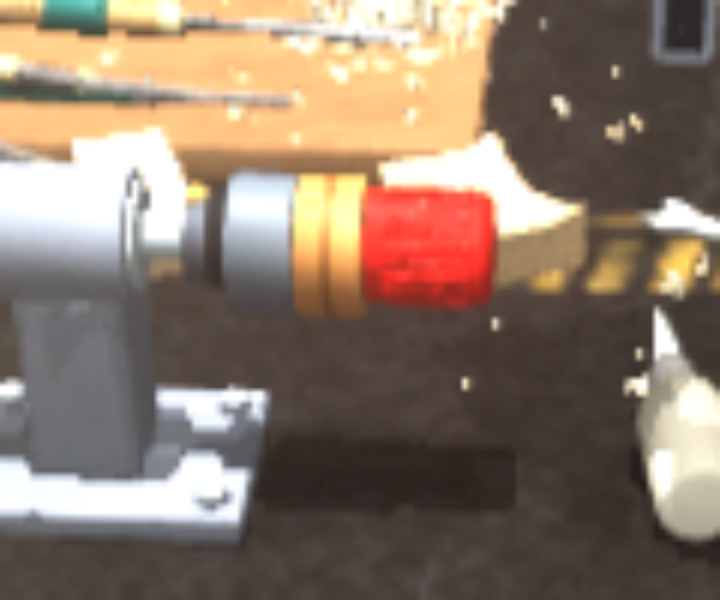

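View pics/final_t.png

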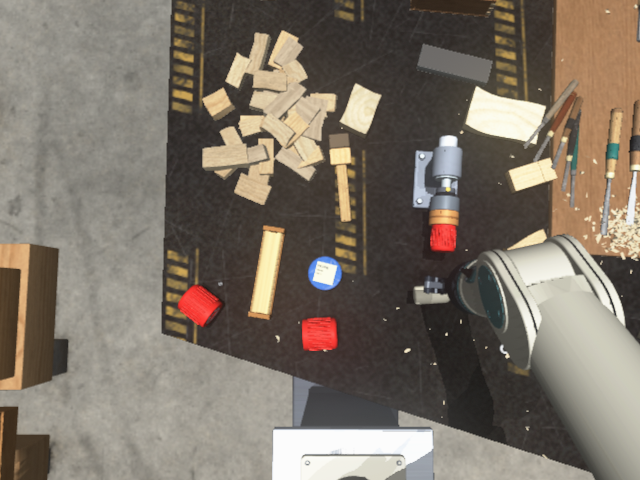

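Both cameras show the wheels held about 0.7 mm (≈4 N) into the buffer, against almost nothing after the first attempt. The tin (325,273) and brush (343,180) are where they started, and so is the part of the bottle not hidden under the arm (425,295). Nothing touches the robot, so I hand in.

```bash
python3 -c "
from h import *
print(status.read_state()['qd'].round(3)); print(ctrl.finish_job())"
```

```text
[-0.021  0.039  0.031  0.014  0.024 -0.026 -0.021]
the job is handed in; nothing more can be done
None
```

I loaded the spindle and handed the job in at about 44.6 s. From the buffer outwards it now carries the grey wheel, the tan wheel and the red cap from the trough.

- **Pressing:** My first presses, holding the cap in the fingers, did not hold. The stack sprang back to under about 1 N when I let go. I straightened the tilted hand by pushing it against the back of the fixed stand. I then pushed the cap's closed end with shut fingers to about 18–19.5 N total. By my estimate that included about 6 N on the stack, the rest being the cap's drag.
- **Clamp check after letting go:** With the hand clear, both cameras show the wheels still pushed about 0.5–1 mm into the buffer, which is about 4 N. There is no visible gap between cap, wheels and buffer.
- **Disagreement:** The image edges did not fully agree. The grey/tan edge gave less shift than the buffer/grey edge in the side view, and more in the top view. The clamp force is therefore an estimate, about 3–6 N.
- **Other objects:** The tin and the brush look unmoved in the last pictures. The arm covered part of the glue bottle in the top view, but the part I could see had not shifted.

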